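Tighten a filter holder's four bolts crosswise with a sprung key

TASK

Take the T-handled key out of its stand and with it tighten the four cross-head bolts of the round filter holder clockwise in cross order (each pass: a bolt, the one opposite, then the other two) and in two passes: first turn each about 25 degrees, then each until it comes up firmly against its stop, without forcing it further. Work only with the key, gently, and leave the things around it alone. When all four are tight, stand the key back upright in its stand and let go.

Things in the scene. Friction and masses are not known exactly. Their poses are not given: they have to be found in the camera images.
- holder: Round steel filter holder fixed to the worktop, 150 mm across, flange top at 46 mm; origin at the centre of its underside, z up. Four bolts on a 55 mm radius, at 45, 135, 225, 315 degrees in its x-y frame. A nipple in the middle rises to 61 mm, a vent plug at x = 36 mm to 59 mm; an outlet stub sticks out of the rim at +x, to 94 mm from the centre.
- seat_a (a point): Point on the axis of bolt_a, on top of its collar, 50 mm above the worktop (fixed to the holder, does not turn with the bolt). On each collar stands a cross-shaped head: two crossing bars 28 mm long, 6 mm wide, rounded tops 60 mm above the worktop. At the start one bar of a head points at the holder's centre only to within 0.35 rad either way; this differs per bolt and is not reported: feel or look for it.
- seat_b (a point): The same point on bolt_b.
- seat_c (a point): The same point on bolt_c.
- seat_d (a point): The same point on bolt_d.
- key: Loose T-handled key, 0.13 kg, 97 mm tall, upright in its stand; origin on its axis at the underside of its nose, z up the shaft. The dark nose, 33 mm in diameter and 36 mm tall, is a sleeve that slides up the shaft against a damped spring: 2.6 N at rest, 6.4 N at its full 12 mm of travel. The shaft is a torsion rod: under load the nose lags the handle by 0.67 rad per N m.
- key_nose (a point): Underside of the nose, sleeve at rest. Four square teeth leave two crossing slots, 10 mm wide, 11.5 mm deep, along the key's x and y, for the bars of a head: 2 mm spare on each side, 0.18 rad of play each way. Set down at a wrong angle, the teeth stand on the bars and the sleeve springs back; turn the pressed key and it drops over the bars. Seated, the nose rests on the collar.
- key_handle (a point): Centre of the key's handle, 88 mm above the underside of the nose, on the key's axis: a straight black bar along x, 70 mm long, 12 mm thick (y), 18 mm high (z); z up the shaft.
- key_stand: Grey stand of the key, fixed on the worktop: a 72 mm foot with an upright open cup; origin at the centre of its underside. Cup: 39 mm inside diameter, 53 mm outside, its floor 8 mm and its rim 44 mm above the worktop. The key stands in it nose down on the floor.
- stopper: Black rubber stopper, 32 mm wide, 28 mm tall, loose; a bystander. Origin at the centre of its underside.
- vial: Wide squat plastic jar with a white cap, 52 mm wide, 97 mm tall, loose; a bystander. Origin at the centre of its underside.
- bolt_a (a joint): Turn of the bolt in the holder's +x +y quadrant (the one across from it is bolt_c), rad, growing clockwise seen from above, 0 to 0.10 at the start. It turns against a steady drag of 0.06 N m, stays where it is left, and comes to a firm stop somewhere between 0.75 and 1.3, different on each bolt: feel for it. 0.15 N m more than before means tight, over 0.3 N m is forcing.
- bolt_b (a joint): Turn of the bolt in the holder's -x +y quadrant (the one across from it is bolt_d), rad, growing clockwise seen from above, 0 to 0.10 at the start. It turns against a steady drag of 0.06 N m, stays where it is left, and comes to a firm stop somewhere between 0.75 and 1.3, different on each bolt: feel for it. 0.15 N m more than before means tight, over 0.3 N m is forcing.
- bolt_c (a joint): Turn of the bolt in the holder's -x -y quadrant (the one across from it is bolt_a), rad, growing clockwise seen from above, 0 to 0.10 at the start. It turns against a steady drag of 0.06 N m, stays where it is left, and comes to a firm stop somewhere between 0.75 and 1.3, different on each bolt: feel for it. 0.15 N m more than before means tight, over 0.3 N m is forcing.
- bolt_d (a joint): Turn of the bolt in the holder's +x -y quadrant (the one across from it is bolt_b), rad, growing clockwise seen from above, 0 to 0.10 at the start. It turns against a steady drag of 0.06 N m, stays where it is left, and comes to a firm stop somewhere between 0.75 and 1.3, different on each bolt: feel for it. 0.15 N m more than before means tight, over 0.3 N m is forcing.
There are look-alikes about, which are no part of the job. What is shaped like the key_stand but green is not meant.

How it is judged:
By the outcome, as a careful person would: the job done as asked, in the order asked, and still so for the second after the job is handed in, with the robot touching nothing.
It also fails if it takes over 72 s, if anything falls off the work surface, if the arm or the gripper's body presses on something with over 40 N, if the wrist force passes 120 N, or if a joint passes its speed limit or range.

ROBOT

A 6-joint arm with a two-finger parallel gripper is mounted at the origin on a cart in front of the work surface, level with it; the furniture and walls round the work are solid. World frame = base frame: x ahead of the robot, y to its left, z up, the work surface at z = 0. Lengths are in m, angles in rad, forces in N, time in s.
With the tool pointing down it reaches from about 0.325 to 0.775 m from the base axis. Payload 5.5 kg.
Tool frame: the origin (TCP) lies midway between the tips of the shut fingers; the grasp point (between the pads) lies 19 mm behind it; z points along the fingers, y is the direction in which the jaws open and shut (so a half turn about z gives the same grasp; the last joint's range is limited). The gripper opens to 85 mm and grips with 20 to 120 N. Pads are 22 mm wide; open, the fingers measure 114 mm over their backs; the gripper's body (76 mm by 85 mm) begins 54 mm behind the grasp point. The pads swing forward as they close: fully open they stand 13 mm farther back than shut.
Start: joints at [-1.39, 0.091, 1.231, -0, 1.82, -0.057], TCP at [0.141, -0.583, 0.231] pointing down, gripper open.
Joint ranges: [-2.87, 2.87], [-0.86, 2.18], [0.17, 2.46], [-1.51, 4.65], [0.06, 2.69], [-2.65, 2.65]. Speed limits (rad/s): [2.57, 2.57, 3.01, 3.14, 3.14, 3.14].

INTERFACE

Orientations are given as [roll, pitch, yaw] about the fixed x, y, z axes, in that order (R = Rz(yaw) Ry(pitch) Rx(roll)).
In Python, from plant import ctrl, viewer gives the robot as it stands. The module is installed in compiled form; this text tells all that it offers.
- The arm moves only by the tool carry_out, never from a script. Its argument "motion" is one flat list of numbers, 4 for each row, row after row: the shift along the world's x, y, z in cm, then the turn about the world's z in rad. A call has exactly 5 rows; each row is the pose to reach, as a shift and turn from the pose commanded when the call began; what a row does not reach only later rows make up. A row lasts 1/8 s, in which the tool goes at most 62.5 mm and 10.7 degrees, less where a joint would pass 70% of its speed; a pose out of reach is approached as far as the arm can. A call with a gripper value outside its range is refused whole. "jaw" is the opening, from 0 (shut) to 1 (fully open), set as the call begins (left out, the last holds). The fingers move at their own pace and stop on an object; "force" is the grip in N (left out, the last holds). Time passes only in rows, so rows that repeat a pose let the fingers close, or fill a call up. It gives the time, the measured TCP pose, the force and the opening at its end, in the units of the state.
- ctrl.state(): the state, without advancing time (a new reading comes with each control period).
- viewer.get_image(name): name is "side" or "top"; returns the picture (480x640x3 uint8, blue, green, red); there is no depth.
- viewer.get_calibration(name): a dict with "mtx" (3x3 intrinsics, pixels), "R" (3x3) and "t" (3): a world point X has camera coordinates R X + t. Camera axes: x right, y down, z forward; pixel columns grow to the right and rows downward; lengths in m; the calibration is good to about 2 mm. A picture is of the moment at which its call begins. get_calibration takes no time and is no camera call.
- ctrl.hand_in(): hands the job in, once; it reports no verdict.
The state is a dict: "time_s": time; "joint_positions": joint angles; "qd": joint speeds; "effort": joint torques, N m; "position": TCP position; "eef_rot": TCP orientation; "contact_force": force on the tool from outside, world axes, zero at the start; "ft_torque": the same for the moment, N m; "opening": opening from 0.0 (shut) to 1.0 (fully open).
Only numpy, scipy, OpenCV 4.12 (cv2) and the standard library are available. Lean on these libraries where they do the work, as an engineer would, in place of code of your own. Each camera call takes 0.05 s, during which the arm holds its last target.

## Working session

There is one attempt and no reset: what is moved stays moved. The work goes in short steps, Python scripts to look and compute and a tool call to move; the robot and the scene stay as the last step left them, time stands still between calls to the robot, and variables do not carry over. Pictures are saved under pics/ and viewed, and the job is handed in when it is done.

Besides the shell and the picture viewer there is one more tool, called after "Call:" by a JSON object that holds its "api" and its "payload". carry_out: Moves the arm, as the interface text tells. Its arguments: {"type":"object","properties":{"motion":{"type":"array","items":{"type":"number"}},"jaw":{"type":"number"},"force":{"type":"number"}},"required":["motion"]}

```bash
mkdir -p pics; ls; python3 - <<'E'
from plant import ctrl, viewer
import cv2
for n in("side","top"):
    cv2.imwrite(f"pics/{n}0.png",viewer.get_image(n)); c=viewer.get_calibration(n); print(n,c)
print(ctrl.state())
E
```

```text
pics
side {'mtx': array([[619.2841266 ,   0.        , 327.16946631],
       [  0.        , 619.2841266 , 247.38560486],
       [  0.        ,   0.        ,   1.        ]]), 'R': array([[-0.99760173, -0.06489664, -0.02406668],
       [-0.01995173,  0.60256891, -0.79781742],
       [ 0.0662775 , -0.79542387, -0.60241859]]), 't': array([0.61460978, 0.11539144, 1.10447651])}
top {'mtx': array([[458.1803205 ,   0.        , 314.93124667],
       [  0.        , 458.1803205 , 243.45188445],
       [  0.        ,   0.        ,   1.        ]]), 'R': array([[ 0.00798837, -0.99994664,  0.00655067],
       [-0.98077753, -0.00911213, -0.19491641],
       [ 0.1949657 , -0.00486769, -0.98079798]]), 't': array([-0.09948969,  0.6246602 ,  0.94780262])}
{'time_s': 0.1, 'joint_positions': array([-1.38972331e+00,  9.17720021e-02,  1.23176317e+00, -2.63188949e-05,
        1.81981100e+00, -5.66552554e-02]), 'qd': array([-7.77774346e-04, -7.31195680e-04, -3.58599504e-03, -2.52726701e-03,
       -9.49474138e-05, -2.27362411e-03]), 'effort': array([ 3.11336342e-03, -4.60215890e+01, -4.19218504e+01,  5.64955451e-05,
        1.06460508e-02,  2.73322519e-05]), 'position': array([ 0.1412668 , -0.5828683 ,  0.23027217]), 'eef_rot': array([-3.13984051e+00, -7.38151086e-05,  2.37721741e-01]), 'contact_force': array([-0.63938677, -0.11574418,  0.22433598]), 'ft_torque': array([-0.00157974,  0.0374692 ,  0.00325116]), 'opening': 0.997660285146664}
```

View pics/side0.png

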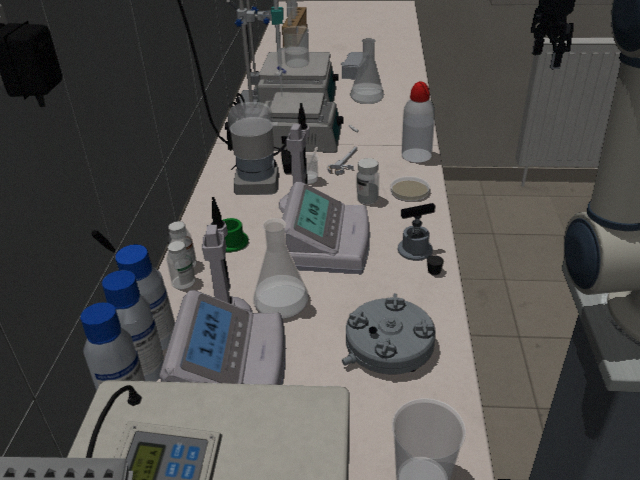

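View pics/top0.png

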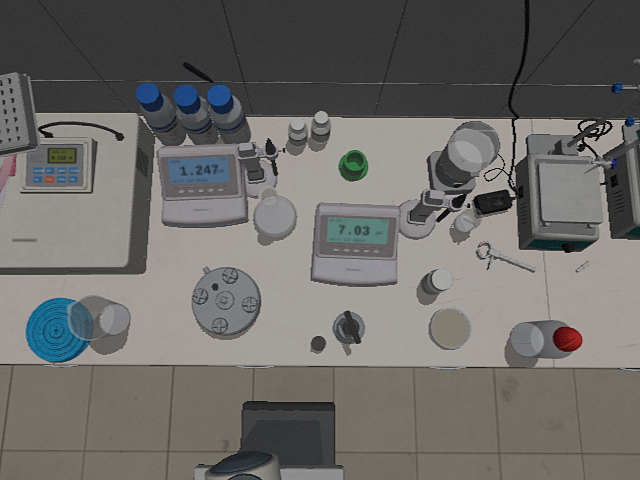

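The top view shows the key in the grey stand at (349,327), and in the side view at (416,235). The look-alike is the green stand at top (353,165), side (233,235), which is empty. The holder is at top (226,301). The stopper is at top (318,344). The jar is probably the one at top (436,282). I'll check all of this in close crops.

```bash
python3 - <<'E'
import cv2,numpy as np
t=cv2.imread("pics/top0.png");s=cv2.imread("pics/side0.png")
def crop(im,x,y,w,h,f,n):
    cv2.imwrite(n,cv2.resize(im[y:y+h,x:x+w],None,fx=f,fy=f,interpolation=cv2.INTER_CUBIC))
crop(t,180,255,95,90,8,"pics/ct_h.png")
crop(t,300,290,80,75,8,"pics/ct_k.png")
crop(s,335,280,110,95,7,"pics/cs_h.png")
crop(s,385,190,80,90,6,"pics/cs_k.png")
E
```

```text
(no output)
```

View pics/ct_h.png

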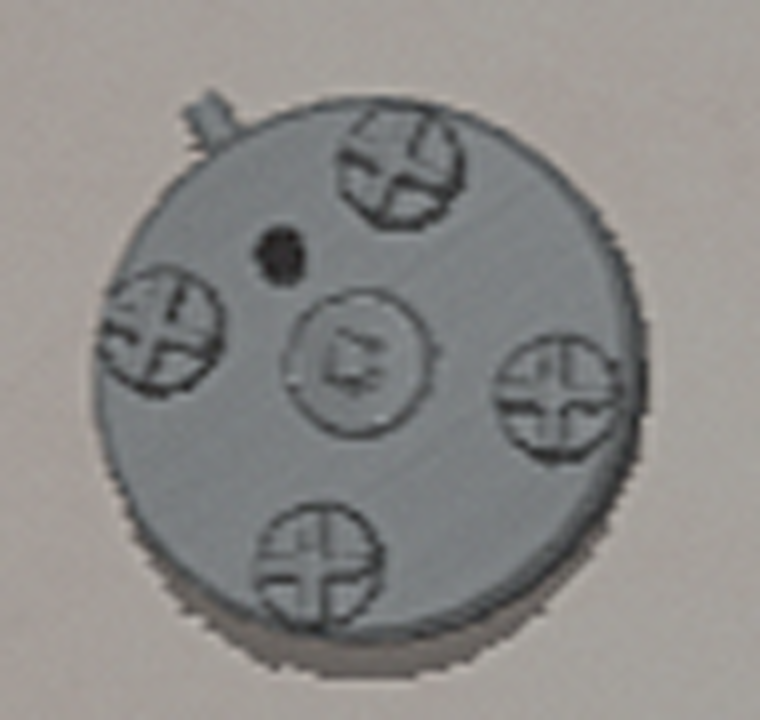

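View pics/ct_k.png

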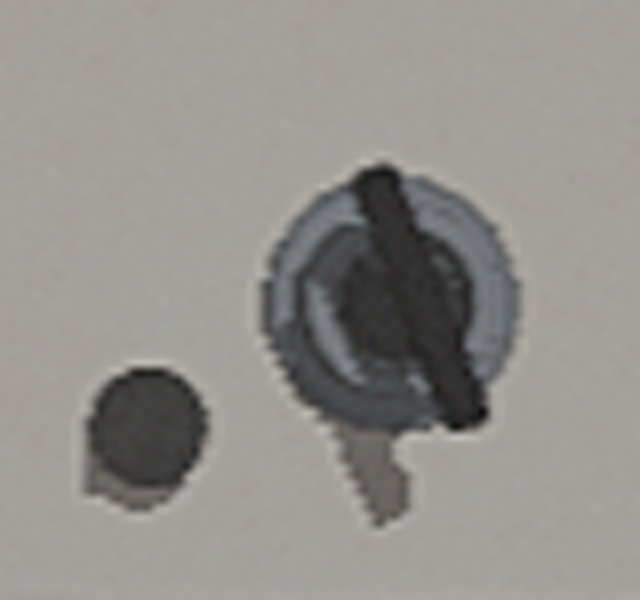

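View pics/cs_h.png

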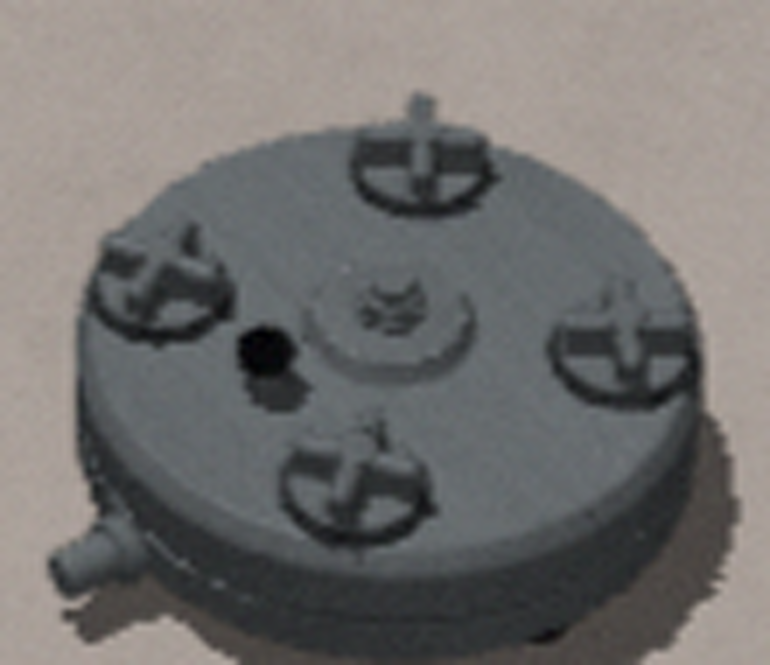

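View pics/cs_k.png

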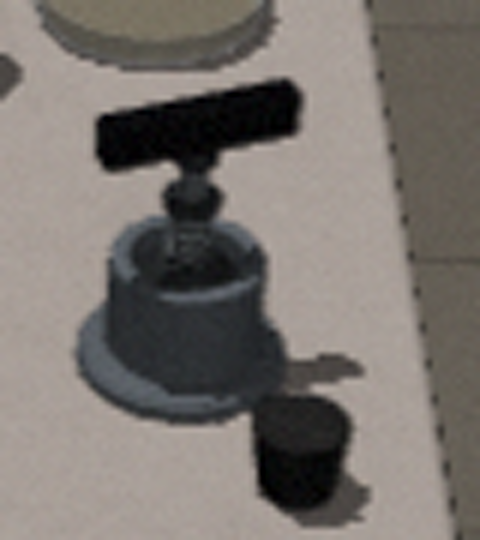

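The crops confirm the picks. The key is the T-handle in the grey stand, with the stopper close beside it. On the holder, the stub and vent mark +x at about 34°. That makes bolt a the left one in the top view, b the bottom, c the right and d the top. Next I'll fit the poses.

```bash
cat > h.py <<'E'
import cv2,numpy as np
from scipy.optimize import least_squares
from plant import ctrl, viewer
C={n:viewer.get_calibration(n) for n in("side","top")}
def proj(n,X):
    c=C[n];p=np.atleast_2d(X)@c["R"].T+c["t"];q=p@c["mtx"].T;return q[:,:2]/q[:,2:]
def unproj(n,uv,z):
    c=C[n];d=c["R"].T@np.linalg.inv(c["mtx"])@np.array([uv[0],uv[1],1.]);o=-c["R"].T@c["t"];return o+d*(z-o[2])/d[2]
E
python3 - <<'E'
from h import *
tc=lambda x,y:((x+.5)/8-.5+180,(y+.5)/8-.5+255)
sc=lambda x,y:((x+.5)/7-.5+335,(y+.5)/7-.5+280)
T=[tc(163,330),tc(319,567),tc(559,398),tc(400,168)]
for t in T: print(unproj("top",t,.05))
# side collar ellipses
S=[sc(358,488),None,None,None]
print(unproj("side",sc(358,490),.05),unproj("side",sc(162,288),.05),unproj("side",sc(627,355),.05),unproj("side",sc(425,168),.05))
kt=lambda x,y:((x+.5)/8-.5+300,(y+.5)/8-.5+290)
ks=lambda x,y:((x+.5)/6-.5+385,(y+.5)/6-.5+190)
print("handle ends top",unproj("top",kt(378,175),.105),unproj("top",kt(468,415),.105), unproj("top",kt(423,297),.105))
print("side ends z=.105",unproj("side",ks(97,116),.105),unproj("side",ks(300,82),.105))
print("cup rim top", unproj("top",kt(385,295),.044),unproj("side",ks(190,255),.044))
print("stopper",unproj("top",kt(148,428),.028),"green", unproj("top",(353,162),.044))
print("vial?",unproj("top",(440,277),.097),unproj("side",(368,165),.097))
E
```

```text
[0.50931865 0.15521806 0.05      ]
[0.44619829 0.10974762 0.05      ]
[0.4918504  0.04691616 0.05      ]
[0.55419332 0.09277615 0.05      ]
[0.51151292 0.16022281 0.05      ] [0.55745526 0.096461   0.05      ] [0.4484308  0.11458036 0.05      ] [0.49398482 0.05157402 0.05      ]
handle ends top [ 0.47556688 -0.16030179  0.105     ] [ 0.41565654 -0.18273145  0.105     ] [ 0.44492513 -0.17158221  0.105     ]
side ends z=.105 [ 0.48098784 -0.16032187  0.105     ] [ 0.41439367 -0.18230518  0.105     ]
cup rim top [ 0.44642251 -0.16659971  0.044     ] [ 0.44691381 -0.16938836  0.044     ]
stopper [ 0.41043727 -0.10287303  0.028     ] green [ 0.82306158 -0.18120664  0.044     ]
vial? [ 0.54916284 -0.3569375   0.097     ] [ 0.54651905 -0.34439121  0.097     ]
```

```bash
python3 - <<'E'
from h import *
for n in("side","top"):
    im=np.mean([viewer.get_image(n).astype(float) for _ in range(4)],0); np.save(f"pics/avg_{n}.npy",im)
    tiles=[]
    cs={"top":[(200,296),(219.7,325.7),(249.5,304.5),(229.7,275.8)],"side":[(385.8,348),None,(395,302),(358,319)]}
    cs["side"]=[(386,348),(424.5,329),(395.5,302),(358,319)]
    for x,y in cs[n]:
        M=np.array([[18,0,190-18*x],[0,18,190-18*y]],float)
        t=cv2.warpAffine(im.astype(np.float32),M,(380,290 if n=="side" else 380) if 0 else (380,300),flags=cv2.INTER_CUBIC)
        M[1,2]=150-18*y
        t=cv2.warpAffine(im.astype(np.float32),M,(380,300),flags=cv2.INTER_CUBIC)
        t=np.clip((t-30)*1.7,0,255)
        tiles.append(t)
    o=np.vstack([np.hstack(tiles[:2]),np.hstack(tiles[2:])]).astype(np.uint8)
    cv2.imwrite(f"pics/bolts_{n}.png",o)
E
```

```text
(no output)
```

View pics/bolts_top.png

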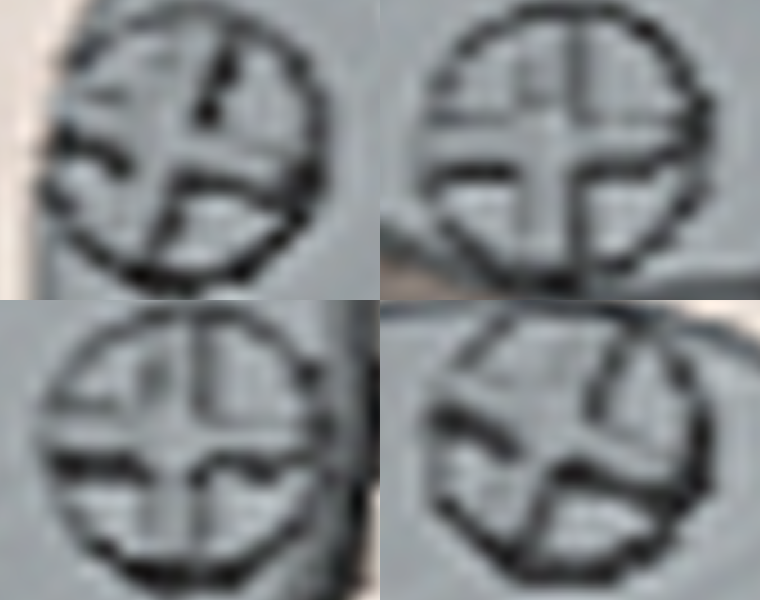

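View pics/bolts_side.png

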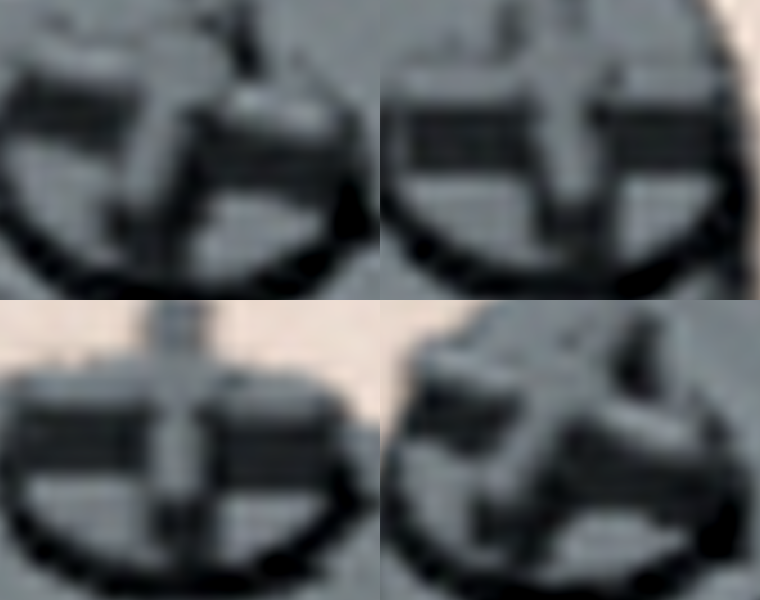

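The key stands at about (0.4465, -0.1714) with its bar at a yaw of about 0.34. The head angles, mod 90°, are about a -17°, b +2°, c -1° and d -21°. I'm moving over the key.

Call:
{"api": "carry_out", "payload": {"motion": [3, 4.1, 0, 0.02, 8, 10.5, 0, 0.04, 13, 17.5, 0, 0.06, 18, 24.5, 0, 0.08, 23, 31.5, -1, 0.1], "jaw": 1, "force": 60}}

```text
time_s: 1.12
position: [0.3202, -0.3392, 0.2277]
eef_rot: [3.14, -0.001, 0.338]
contact_force: [0.9, -0.8, -0.4]
opening: 0.999
```

Call:
{"api": "carry_out", "payload": {"motion": [4, 5, -1, 0, 6.5, 8.5, -3, 0, 7.5, 9.65, -5, 0, 7.5, 9.65, -6, 0, 7.5, 9.65, -6, 0]}}

```text
time_s: 1.75
position: [0.3934, -0.2451, 0.1663]
eef_rot: [-3.141, 0.001, 0.337]
contact_force: [-0.1, -0.1, 0.5]
opening: 1.004
```

```bash
python3 - <<'E'
from h import *
s=ctrl.state();print(s["time_s"],s["position"],s["eef_rot"],s["contact_force"],s["ft_torque"],s["joint_positions"])
a=viewer.get_image("side");b=viewer.get_image("top")
cr=lambda im,x,y,w,h,f:cv2.resize(im[y:y+h,x:x+w],None,fx=f,fy=f,interpolation=cv2.INTER_CUBIC)
cv2.imwrite("pics/g1.png",np.hstack([cr(a,360,150,100,120,4),cr(b,300,270,95,120,4)]))
E
```

```text
1.75 [ 0.39337765 -0.24511112  0.16630769] [-3.14052220e+00  1.46869092e-03  3.36528211e-01] [-0.06428253 -0.14548754  0.47865166] [-0.05578905 -0.03356606 -0.01736888] [-6.30206505e-01 -2.82720742e-01  1.69584162e+00 -6.08489725e-04
  1.73018697e+00  6.03966335e-01]
```

View pics/g1.png

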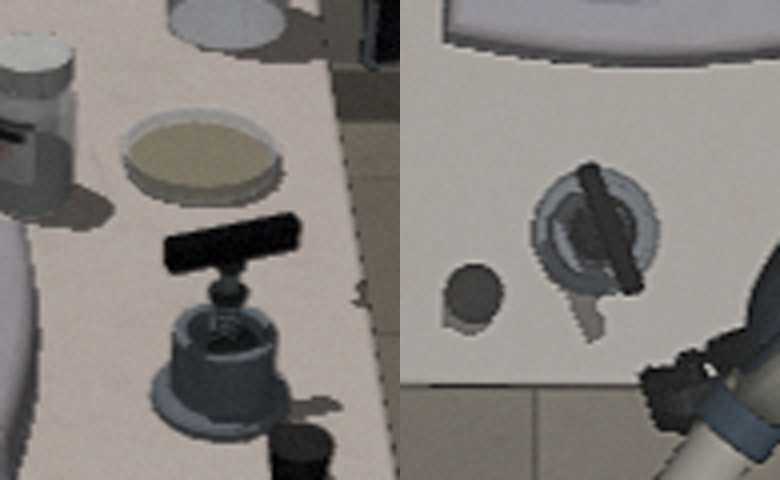

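Call:
{"api": "carry_out", "payload": {"motion": [2.5, 3.5, 0, 0, 4.8, 6.7, -1, 0, 5.3, 7.37, -1.5, 0, 5.3, 7.37, -1.5, 0, 5.3, 7.37, -1.5, 0]}}

```text
time_s: 2.48
position: [0.4469, -0.1718, 0.1527]
eef_rot: [3.141, -0.0, 0.336]
contact_force: [-0.3, -0.3, -0.5]
opening: 1.004
```

```bash
python3 - <<'E'
from h import *
s=ctrl.state();print(s["time_s"],s["position"],s["eef_rot"],s["contact_force"],s["ft_torque"],s["joint_positions"])
a=viewer.get_image("side");b=viewer.get_image("top")
cr=lambda im,x,y,w,h,f:cv2.resize(im[y:y+h,x:x+w],None,fx=f,fy=f,interpolation=cv2.INTER_CUBIC)
cv2.imwrite("pics/g2.png",np.hstack([cr(a,360,150,100,120,4),cr(b,300,270,95,120,4)]))
E
```

```text
2.475 [ 0.44693624 -0.17183371  0.15274602] [ 3.14068838e+00 -1.59363478e-04  3.36294637e-01] [-0.29710247 -0.33637905 -0.46031926] [ 0.00138883  0.00096861 -0.02476113] [-4.37731752e-01 -2.40875199e-01  1.68505365e+00 -5.39517615e-04
  1.69666812e+00  7.96702079e-01]
```

View pics/g2.png

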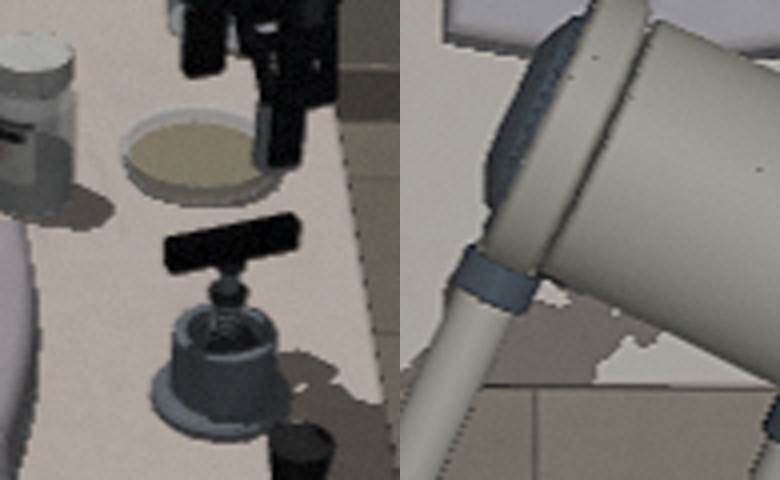

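```bash
python3 - <<'E'
from h import *
print(proj("side",[.4465,-.1714,.096]),proj("side",[.4465,-.1714,.105]))
y=.3363;ax=np.array([np.cos(y),np.sin(y),0]);ay=np.array([np.sin(y),-np.cos(y),0]);p=np.array([.4469,-.1718,.1527+.013])
for s in(-1,1):
  for w in(-1,1):
    for d in (.0425,.057):
      print(s,w,d,(proj("side",p+ax*w*.011+ay*s*d)[0]-[360,150])*4)
E
```

```text
[[418.07414021 209.90505545]] [[418.37130847 206.05310041]]
-1 -1 0.0425 [298.64633093 157.59655384]
-1 -1 0.057 [311.43707675 173.59941956]
-1 1 0.0425 [254.10253849 165.33492616]
-1 1 0.057 [266.49953636 181.4774679 ]
1 -1 0.0425 [228.44650973  69.76756193]
1 -1 0.057 [217.22770842  55.73140069]
1 1 0.0425 [186.08069538  76.76143021]
1 1 0.057 [175.21262026  62.60974945]
```

The fingertips in the side view match the kinematic projection to about 1 px. I'm descending over the handle.

Call:
{"api": "carry_out", "payload": {"motion": [0, 0, -2, 0, 0, 0, -4, 0, 0, 0, -6, 0, 0, 0, -7, 0, 0, 0, -7, 0]}}

```text
time_s: 3.2
position: [0.4467, -0.1703, 0.0808]
eef_rot: [-3.14, 0.002, 0.338]
contact_force: [-0.1, -1.4, 0.1]
opening: 1.001
```

```bash
python3 - <<'E'
from h import *
s=ctrl.state();print(s["time_s"],s["position"],s["contact_force"])
a=viewer.get_image("side")
cr=lambda im,x,y,w,h,f:cv2.resize(im[y:y+h,x:x+w],None,fx=f,fy=f,interpolation=cv2.INTER_CUBIC)
cv2.imwrite("pics/g3.png",cr(a,360,150,100,120,5))
E
```

```text
3.2 [ 0.44669802 -0.17030512  0.08084955] [-0.13712892 -1.35933067  0.10057747]
```

View pics/g3.png

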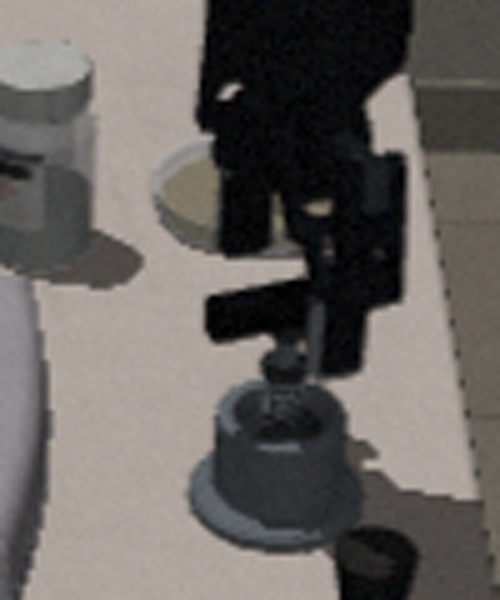

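The handle sits between the open fingers, so I'm closing on it.

Call:
{"api": "carry_out", "payload": {"motion": [0, 0, 0, 0, 0, 0, 0, 0, 0, 0, 0, 0, 0, 0, 0, 0, 0, 0, 0, 0], "jaw": 0, "force": 60}}

```text
time_s: 3.88
position: [0.4475, -0.1708, 0.0825]
eef_rot: [3.141, -0.0, 0.338]
contact_force: [-0.1, -1.2, 0.7]
opening: 0.138
```

```bash
python3 - <<'E'
from h import *
s=ctrl.state();print(s["time_s"],s["position"],s["eef_rot"],s["contact_force"],s["ft_torque"],s["opening"])
E
```

```text
3.875 [ 0.44747722 -0.1707517   0.08254353] [ 3.14105006e+00 -4.18024565e-04  3.37825444e-01] [-0.12579397 -1.22000158  0.65593655] [0.00084586 0.04622811 0.00383923] 0.138134951226524
```

Call:
{"api": "carry_out", "payload": {"motion": [0, 0, 0.5, 0, 0, 0, 2, 0, 0, 0, 4.5, 0, 0, 0, 7.5, 0, 0, 0, 7.5, 0]}}

```text
time_s: 4.5
position: [0.4487, -0.1712, 0.1608]
eef_rot: [3.137, -0.004, 0.338]
contact_force: [0.6, -0.4, -1.5]
opening: 0.139
```

```bash
python3 - <<'E'
from h import *
s=ctrl.state();print(s["time_s"],s["position"],s["eef_rot"],s["contact_force"],s["ft_torque"],s["opening"])
a=viewer.get_image("side")
cr=lambda im,x,y,w,h,f:cv2.resize(im[y:y+h,x:x+w],None,fx=f,fy=f,interpolation=cv2.INTER_CUBIC)
cv2.imwrite("pics/g4.png",cr(a,370,120,80,140,5))
E
```

```text
4.5 [ 0.44865366 -0.17121862  0.16079257] [ 3.13735963 -0.00439035  0.33787804] [ 0.64504458 -0.38907112 -1.45801843] [-0.00664548 -0.0132514   0.02790609] 0.1390380550581534
```

View pics/g4.png

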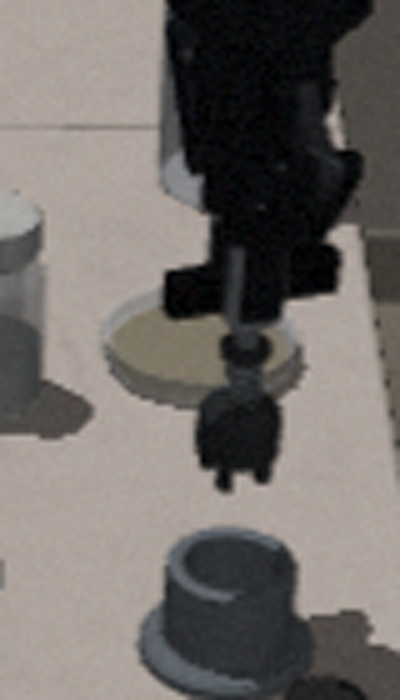

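```bash
python3 - <<'E'
from h import *
p=np.array([.4487,-.1712,.1608])
f=lambda X:((proj("side",X)[0]-[370,120])+.5)*5-.5
for dz in(-.0745,-.0745+.018,-.0745+.036,-.0745+.088,): print(dz,f(p+[0,0,dz]))
y=.338;ax=np.array([np.cos(y),np.sin(y),0])
for w in(-.035,.035): print(f(p+ax*w+[0,0,.0135]))
print("per mm x",f(p+[.001,0,-.05])-f(p+[0,0,-.05]),f(p+[0,.001,-.05])-f(p+[0,0,-.05]))
E
```

```text
-0.0745 [235.17843092 472.28401551]
-0.056499999999999995 [238.08452391 433.96390059]
-0.0385 [241.04328156 394.94934272]
0.013499999999999998 [249.90009323 278.16228817]
[336.11009671 263.59964784]
[162.64170127 292.90202286]
per mm x [-2.59107706 -0.03926699] [0.13137739 1.40635474]
```

The key is gripped square and centred to about 0.5 mm. Next I'll refine the holder pose with a model overlay on the clean pictures.

```bash
cat > ov.py <<'E'
from h import *
def circ(c,r,z,n=90):
    a=np.linspace(0,2*np.pi,n);return np.c_[c[0]+r*np.cos(a),c[1]+r*np.sin(a),np.full(n,z)]
def bar(c,ang,z,L=.014,w=.003):
    u=np.array([np.cos(ang),np.sin(ang)]);v=np.array([-u[1],u[0]])
    q=[c+u*a*L+v*b*w for a,b in((1,1),(1,-1),(-1,-1),(-1,1),(1,1))]
    return np.c_[np.array(q),np.full(5,z)]
def overlay(n,im,pose,angs,box,f,out,which="abcd"):
    x,y,w,h=box
    o=cv2.resize(np.clip(im[y:y+h,x:x+w].astype(np.float32)*1.5-30,0,255).astype(np.uint8),None,fx=f,fy=f,interpolation=cv2.INTER_CUBIC)
    def pl(P,col):
        q=(proj(n,P)-[x,y]+.5)*f-.5
        cv2.polylines(o,[np.round(q*8).astype(np.int32)],False,col,1,cv2.LINE_AA,3)
    c=np.array(pose[:2]);pl(circ(c,.075,.046),(0,255,0))
    pl(circ(c,.075,.0),(0,200,200))
    for i in range(4):
        a=pose[2]+np.pi/4+i*np.pi/2;b=c+.055*np.array([np.cos(a),np.sin(a)])
        pl(circ(b,.016,.05,40),(0,255,0))
        for k in(0,1): pl(bar(b,angs[i]+k*np.pi/2,.060),(0,0,255))
    pl(circ(c+.036*np.array([np.cos(pose[2]),np.sin(pose[2])]),.004,.059,20),(255,0,0))
    cv2.imwrite(out,o)
E
python3 - <<'E'
from ov import *
A=np.radians([-17,2,-1,-21])
overlay("side",np.load("pics/avg_side.npy"),(.5028,.1057,.588),A,(338,280,106,94),7,"pics/ov_s.png")
overlay("top",np.load("pics/avg_top.npy"),(.5004,.1012,.588),A,(184,260,84,82),7,"pics/ov_t.png")
E
```

```text
(no output)
```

View pics/ov_s.png

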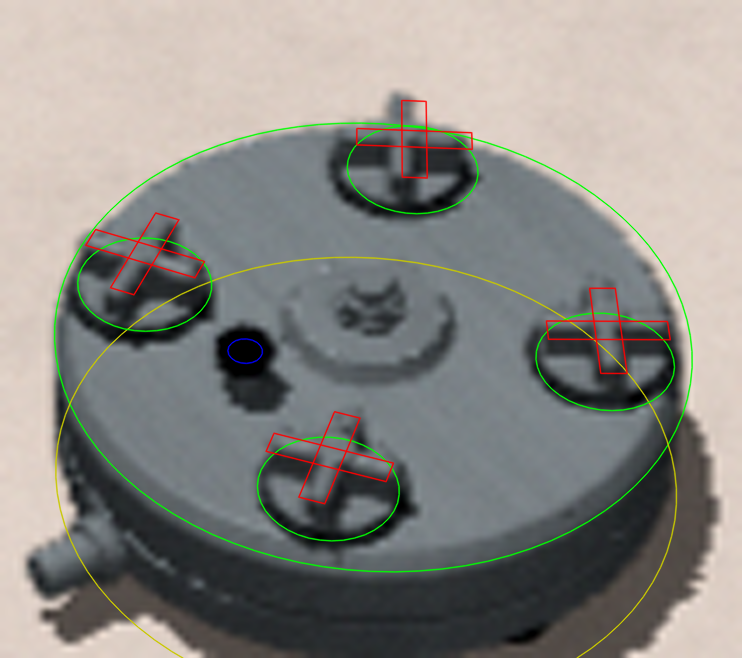

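View pics/ov_t.png

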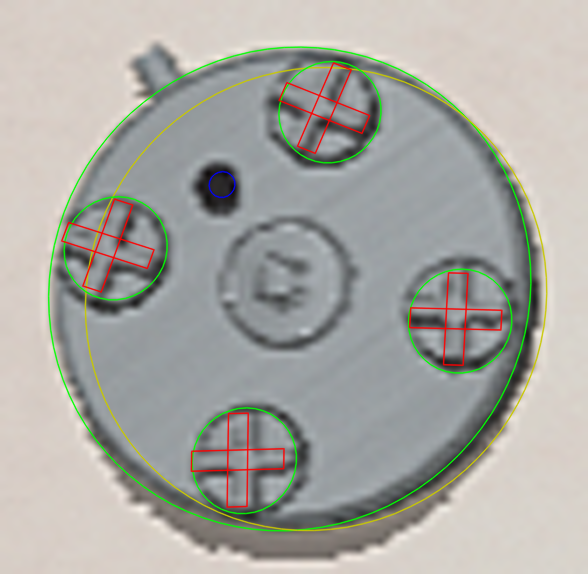

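```bash
python3 - <<'E'
from ov import *
P={"side":np.array([(385.6,344),(424.5,325.1),(394.8,298.4),(357.5,315.7)]),"top":np.array([(198.6,296),(218.5,325.1),(248.8,303.7),(228.9,274.7)])}
def bolts(p,z=.06):
    a=p[2]+np.pi/4+np.arange(4)*np.pi/2;return np.c_[p[0]+.055*np.cos(a),p[1]+.055*np.sin(a),np.full(4,z)]
for n in P:
    r=least_squares(lambda p:(proj(n,bolts(p))-P[n]).ravel(),[.5,.1,.588]);print(n,r.x,np.round(r.fun,2))
    x=r.x
    A=np.radians([-17,2,-1,-21])
    im=np.load(f"pics/avg_{n}.npy")
    overlay(n,im,x,A,(338,280,106,94) if n=="side" else (184,260,84,82),7,f"pics/ov2_{n}.png")
f=lambda p:np.r_[(proj("side",bolts(p))-P["side"]).ravel(),(proj("top",bolts(p))-P["top"]).ravel()]
r=least_squares(f,[.5,.1,.588]);print("both",r.x,np.round(r.fun,2))
E
```

```text
side [0.5033637  0.10375943 0.62891542] [ 0.04  0.14 -0.38 -0.21  0.23 -0.02  0.13  0.11]
top [0.50054077 0.10122673 0.63505226] [ 0.03 -0.32  0.14  0.27  0.06  0.1  -0.23 -0.05]
both [0.50230816 0.10237882 0.63133823] [ 0.79 -0.46  0.23 -0.84  0.75 -0.55  0.77 -0.39 -0.44 -1.24 -0.45 -0.6
 -0.47 -0.64 -0.63 -0.85]
```

View pics/ov2_side.png

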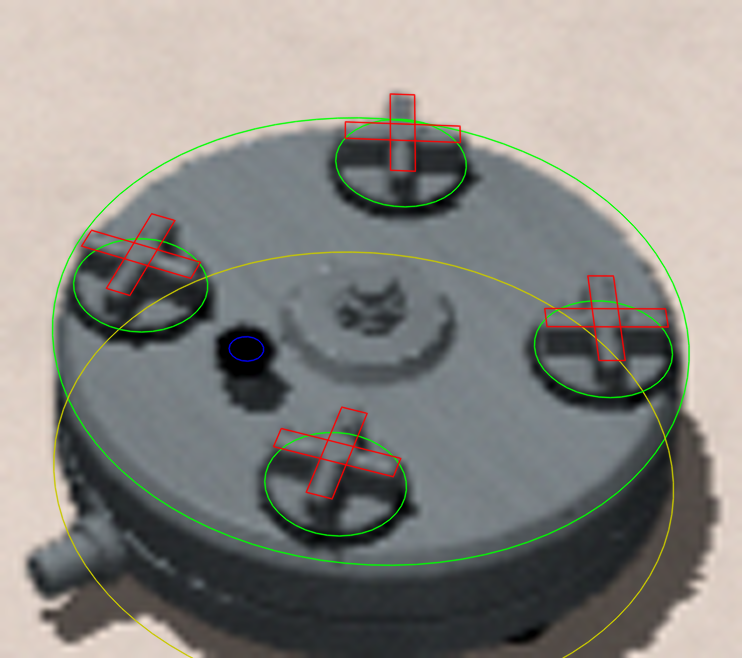

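View pics/ov2_top.png

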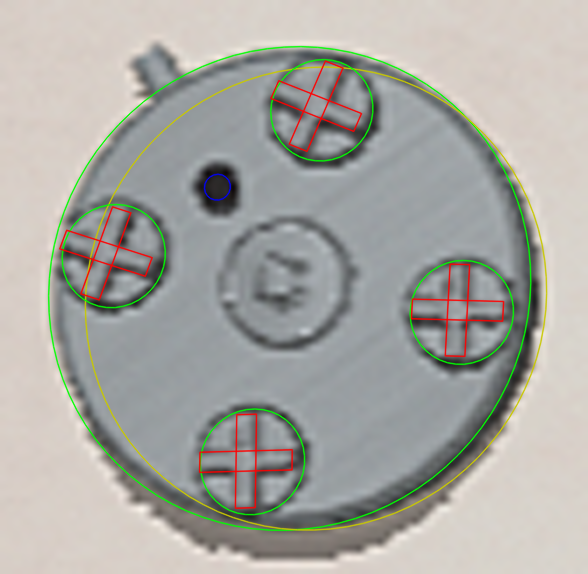

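Call:
{"api": "carry_out", "payload": {"motion": [1, 3, 0.4, 0.12, 2, 8, 0.4, 0.3, 3, 13.5, 0.4, 0.48, 4, 19, 0.4, 0.66, 5, 24.5, 0.4, 0.8]}}

```text
time_s: 5.18
position: [0.4967, 0.0761, 0.1595]
eef_rot: [-3.14, 0.001, 1.143]
contact_force: [0.7, -0.4, -1.8]
opening: 0.136
```

```bash
cat > st.py <<'E'
from h import *
import sys
def st():
    s=ctrl.state();print(round(s["time_s"],3),"pos",np.round(s["position"],4),"yaw",round(s["eef_rot"][2],3),"F",np.round(s["contact_force"],2),"T",np.round(s["ft_torque"],3),"j6",round(s["joint_positions"][5],2));return s
if __name__=="__main__": st()
E
python3 st.py
```

```text
5.175 pos [0.4967 0.0761 0.1595] yaw 1.143 F [ 0.7  -0.42 -1.83] T [-0.053 -0.07   0.022] j6 0.51
```

Call:
{"api": "carry_out", "payload": {"motion": [0.8, 4, 0, 0.07, 1.4, 7.5, 0, 0.13, 1.5, 8.2, 0, 0.13, 1.5, 8.2, 0, 0.13, 1.5, 8.2, 0, 0.13]}}

```text
time_s: 5.8
position: [0.5121, 0.1553, 0.1607]
eef_rot: [-3.141, 0.001, 1.266]
contact_force: [-0.3, -0.4, -1.5]
opening: 0.135
```

```bash
python3 - <<'E'
from st import *
s=st();p=s["position"]
a=viewer.get_image("side");cv2.imwrite("pics/h1full.png",a)
x,y,w,h,f=345,240,90,120,6
o=cv2.resize(a[y:y+h,x:x+w],None,fx=f,fy=f,interpolation=cv2.INTER_CUBIC);cv2.imwrite("pics/h1.png",np.clip(o.astype(float)*1.6-20,0,255))
F=lambda X:np.round(((proj("side",X)[0]-[x,y])+.5)*f-.5,1)
for dz in(-.0745,-.0565,-.0385): print(F(p+[0,0,dz]))
print("px per mm y",F(p+[0,.01,-.06])-F(p+[0,0,-.06]),"x",F(p+[.01,0,-.06])-F(p+[0,0,-.06]))
E
```

```text
5.8 pos [0.5121 0.1553 0.1607] yaw 1.266 F [-0.29 -0.36 -1.45] T [-0.003  0.025  0.052] j6 0.54
[248.8 548.2]
[251.1 497.9]
[253.5 446.4]
px per mm y [ 0.4 27.5] x [-39.1  -1.1][ WARN:0@2.058] global loadsave.cpp:1063 imwrite_ Unsupported depth image for selected encoder is fallbacked to CV_8U.
```

View pics/h1.png

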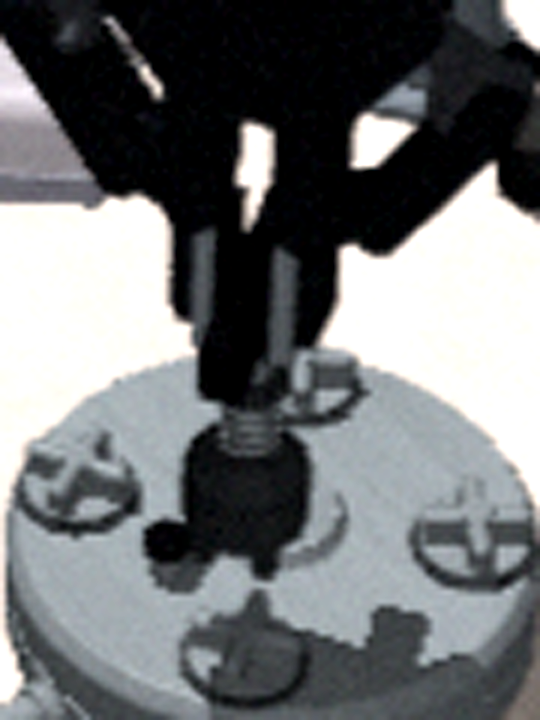

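```bash
python3 - <<'E'
from st import *
p=np.array([.5121,.1553,.06])
x,y,w,h,f=345,240,90,120,6
F=lambda X:np.round(((proj("side",X)[0]-[x,y])+.5)*f-.5,1)
print(F(p), F(p-[0,0,.01]),F([.5115,.158,.06]))
a=viewer.get_image("side")
o=cv2.resize(a[325:365,365:410],None,fx=14,fy=14,interpolation=cv2.INTER_CUBIC)
F2=lambda X:((proj("side",X)-[365,325])+.5)*14-.5
from ov import circ,bar
o=np.clip(o.astype(float)*1.7-20,0,255).astype(np.uint8)
for b,col in((np.array([.5121,.1553]),(0,0,255)),(np.array([.5115,.158]),(0,255,0))):
    for P in (circ(b,.016,.05,40),bar(b,np.radians(-17),.06),bar(b,np.radians(73),.06)):
        cv2.polylines(o,[np.round(F2(P)*8).astype(np.int32)],False,col,1,cv2.LINE_AA,3)
cv2.imwrite("pics/h1b.png",o)
E
```

```text
[245.6 619.6] [244.4 646.2] [248.  627.1]
```

View pics/h1b.png

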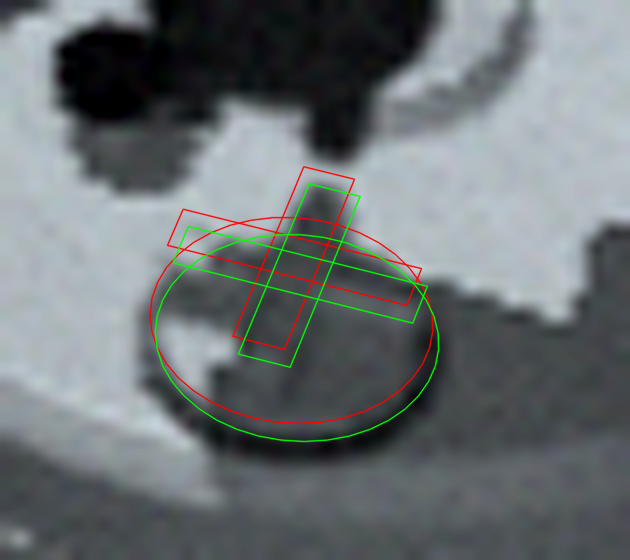

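Call:
{"api": "carry_out", "payload": {"motion": [-0.1, 0.27, -0.8, 0, -0.1, 0.27, -1.8, 0, -0.1, 0.27, -2.6, 0, -0.1, 0.27, -3, 0, -0.1, 0.27, -3, 0]}}

```text
time_s: 6.52
position: [0.5111, 0.159, 0.1306]
eef_rot: [-3.141, 0.0, 1.268]
contact_force: [0.1, -0.5, -1.6]
opening: 0.134
```

```bash
python3 - <<'E'
from st import *
s=st()
a=viewer.get_image("side")
x,y,w,h,f=355,270,70,95,8
o=cv2.resize(a[y:y+h,x:x+w],None,fx=f,fy=f,interpolation=cv2.INTER_CUBIC);cv2.imwrite("pics/h2.png",np.clip(o.astype(float)*1.9-10,0,255).astype(np.uint8)[-600:])
E
```

```text
6.525 pos [0.5111 0.159  0.1306] yaw 1.268 F [ 0.09 -0.46 -1.6 ] T [ 0.006 -0.018  0.014] j6 0.54
```

View pics/h2.png

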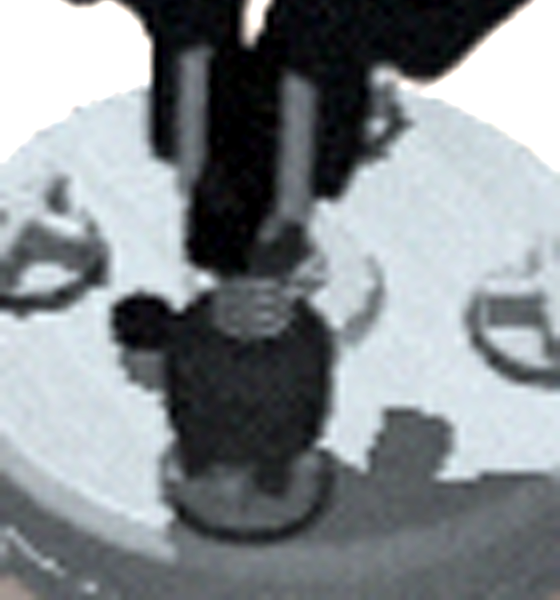

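There is no contact force with the teeth already below the bar tops, so the slots are over the bars. Nose and collar line up at x ≈ 248 in the crop. I'm pressing down to seat.

Call:
{"api": "carry_out", "payload": {"motion": [0, -0.05, -0.3, 0, 0, -0.05, -0.6, 0, 0, -0.05, -0.9, 0, 0, -0.05, -0.9, 0, 0, -0.05, -0.9, 0]}}

```text
time_s: 7.2
position: [0.5115, 0.1586, 0.1227]
eef_rot: [3.141, -0.0, 1.268]
contact_force: [-0.9, -0.8, 1.8]
opening: 0.135
```

```bash
python3 st.py
```

```text
7.2 pos [0.5115 0.1586 0.1227] yaw 1.268 F [-0.91 -0.81  1.81] T [0.016 0.023 0.037] j6 0.54
```

Seated, with about 3.3 N of spring force. First I'll turn a little to find where the play ends.

Call:
{"api": "carry_out", "payload": {"motion": [0, 0, 0, -0.05, 0, 0, 0, -0.1, 0, 0, 0, -0.12, 0, 0, 0, -0.12, 0, 0, 0, -0.12]}}

```text
time_s: 7.82
position: [0.5114, 0.1585, 0.1223]
eef_rot: [3.141, -0.0, 1.148]
contact_force: [0.2, -0.3, 1.6]
opening: 0.14
```

```bash
python3 st.py
```

```text
7.825 pos [0.5114 0.1585 0.1223] yaw 1.148 F [ 0.19 -0.32  1.59] T [-0.091 -0.107  0.   ] j6 0.66
```

Call:
{"api": "carry_out", "payload": {"motion": [0, 0, 0, -0.05, 0, 0, 0, -0.1, 0, 0, 0, -0.12, 0, 0, 0, -0.12, 0, 0, 0, -0.12]}}

```text
time_s: 8.45
position: [0.5114, 0.1584, 0.1222]
eef_rot: [3.141, 0.0, 1.028]
contact_force: [1.7, -1.9, 1.4]
opening: 0.142
```

```bash
python3 st.py
```

```text
8.45 pos [0.5114 0.1584 0.1222] yaw 1.028 F [ 1.7  -1.85  1.42] T [-0.397 -0.206  0.127] j6 0.78
```

Call:
{"api": "carry_out", "payload": {"motion": [0, 0, 0, -0.1, 0, 0, 0, -0.2, 0, 0, 0, -0.3, 0, 0, 0, -0.4, 0, 0, 0, -0.4]}}

```text
time_s: 9.07
position: [0.5116, 0.1581, 0.1223]
eef_rot: [3.141, -0.0, 0.629]
contact_force: [2.3, -3.0, 2.5]
opening: 0.139
```

```bash
python3 - <<'E'
from st import *
st()
for i in range(3): viewer.get_image("side"); st()
E
```

```text
9.075 pos [0.5116 0.1581 0.1223] yaw 0.629 F [ 2.27 -3.02  2.46] T [-0.738 -0.431  0.044] j6 1.18
9.125 pos [0.5115 0.1582 0.1223] yaw 0.63 F [ 1.99 -3.18  3.25] T [-0.722 -0.441  0.078] j6 1.18
9.175 pos [0.5115 0.1583 0.1223] yaw 0.63 F [ 1.64 -3.66  2.18] T [-0.781 -0.37   0.086] j6 1.18
9.225 pos [0.5115 0.1583 0.1223] yaw 0.629 F [ 1.34 -2.81  2.93] T [-0.743 -0.489  0.058] j6 1.18
```

Bolt a turned by about 0.43 rad, and the torque reads as drag only. I'm backing off within the play, lifting and moving across to c.

Call:
{"api": "carry_out", "payload": {"motion": [0, 0, 0, 0.15, 0, 0, 1.5, 0.18, 0, 0, 3.5, 0.2, -0.4, -2.5, 3.5, 0.35, -0.8, -5.5, 3.5, 0.5]}}

```text
time_s: 9.85
position: [0.5033, 0.1038, 0.1589]
eef_rot: [3.141, -0.001, 1.133]
contact_force: [0.2, -0.5, -1.7]
opening: 0.133
```

```bash
python3 st.py
```

```text
9.85 pos [0.5033 0.1038 0.1589] yaw 1.133 F [ 0.18 -0.48 -1.66] T [ 0.    -0.032 -0.003] j6 0.57
```

Call:
{"api": "carry_out", "payload": {"motion": [-0.4, -3, 0, 0.17, -0.83, -5.48, 0, 0.34, -0.83, -5.48, -1, 0.42, -0.83, -5.48, -1.4, 0.42, -0.83, -5.48, -1.4, 0.42]}}

```text
time_s: 10.48
position: [0.4949, 0.0492, 0.1434]
eef_rot: [-3.141, -0.0, 1.546]
contact_force: [-0.2, -0.3, -0.8]
opening: 0.135
```

```bash
cat > look.py <<'E'
from st import *
def look(name,bolt,nosez=None):
    s=st();p=s["position"]
    a=viewer.get_image("side")
    c=proj("side",[bolt[0],bolt[1],.055])[0].astype(int)
    x,y,w,h,f=c[0]-45,c[1]-60,90,85,7
    o=cv2.resize(a[y:y+h,x:x+w],None,fx=f,fy=f,interpolation=cv2.INTER_CUBIC);o=np.clip(o.astype(float)*1.8-10,0,255).astype(np.uint8)
    F=lambda X:np.round(((proj("side",X)-[x,y])+.5)*f-.5,1)
    print("nose underside/ mid/ top px",F(p+[[0,0,-.0745],[0,0,-.0565],[0,0,-.0385]]).tolist(),"bolt50",F([bolt[0],bolt[1],.05]).tolist())
    cv2.imwrite(name,o)
E
python3 -c "
from look import *
look('pics/c1.png',(.495,.049))"
```

```text
10.475 pos [0.4949 0.0492 0.1434] yaw 1.546 F [-0.25 -0.31 -0.76] T [-0.027  0.004  0.015] j6 0.05
nose underside/ mid/ top px [[326.3, 383.5], [329.5, 327.4], [332.7, 270.1]] bolt50 [[322.6, 440.8]]
```

View pics/c1.png

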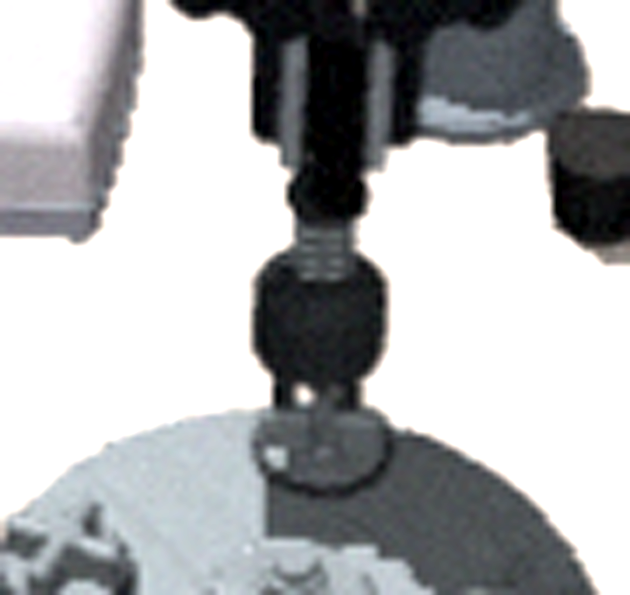

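The nose sits about 1.5–2 mm to the +x side of bolt c's head (crop x 319 against 322, after perspective). I'll correct that and descend.

Call:
{"api": "carry_out", "payload": {"motion": [-0.16, 0, -0.4, 0, -0.16, 0, -0.9, 0, -0.16, 0, -1.4, 0, -0.16, 0, -2.05, 0, -0.16, 0, -2.05, 0]}}

```text
time_s: 11.15
position: [0.4935, 0.0488, 0.1226]
eef_rot: [3.141, -0.0, 1.548]
contact_force: [0.2, 0.5, 2.3]
opening: 0.135
```

```bash
python3 -c "
from look import *
look('pics/c2.png',(.495,.049));st()"
```

```text
11.15 pos [0.4935 0.0488 0.1226] yaw 1.548 F [0.18 0.48 2.27] T [0.015 0.063 0.018] j6 0.05
nose underside/ mid/ top px [[328.4, 446.1], [331.5, 391.3], [334.7, 335.3]] bolt50 [[322.6, 440.8]]
11.2 pos [0.4936 0.0488 0.1231] yaw 1.548 F [1.24 0.52 2.66] T [ 0.062  0.058 -0.002] j6 0.05
```

View pics/c2.png

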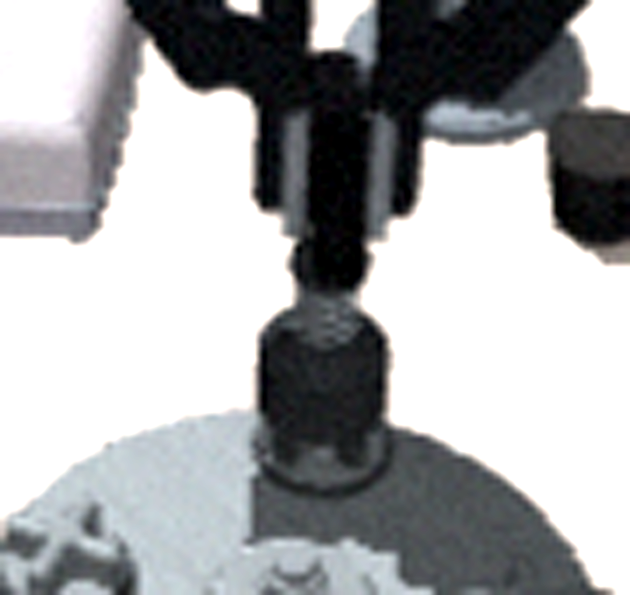

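Seated on c.

Call:
{"api": "carry_out", "payload": {"motion": [0, 0, 0, -0.08, 0, 0, 0, -0.16, 0, 0, 0, -0.2, 0, 0, 0, -0.2, 0, 0, 0, -0.2]}}

```text
time_s: 11.82
position: [0.4936, 0.0487, 0.1231]
eef_rot: [3.141, -0.0, 1.349]
contact_force: [1.4, -0.3, 2.0]
opening: 0.137
```

```bash
python3 st.py
```

```text
11.825 pos [0.4936 0.0487 0.1231] yaw 1.349 F [ 1.36 -0.26  2.  ] T [-0.019 -0.044 -0.056] j6 0.25
```

Call:
{"api": "carry_out", "payload": {"motion": [0, 0, 0, -0.1, 0, 0, 0, -0.2, 0, 0, 0, -0.3, 0, 0, 0, -0.4, 0, 0, 0, -0.44]}}

```text
time_s: 12.45
position: [0.494, 0.0487, 0.1231]
eef_rot: [3.14, -0.001, 0.906]
contact_force: [1.5, -1.3, 2.2]
opening: 0.142
```

```bash
python3 st.py
```

```text
12.45 pos [0.494  0.0487 0.1231] yaw 0.906 F [ 1.46 -1.31  2.16] T [-0.027 -0.379  0.093] j6 0.69
```

Call:
{"api": "carry_out", "payload": {"motion": [0, 0, 0, 0.15, 0, 0, 1.5, 0.18, 0, 0, 3, 0.25, -1.8, 2.5, 3, 0.42, -3.6, 5, 3, 0.58]}}

```text
time_s: 13.08
position: [0.457, 0.0991, 0.1534]
eef_rot: [3.142, -0.0, 1.49]
contact_force: [1.1, 0.4, 0.3]
opening: 0.134
```

Call:
{"api": "carry_out", "payload": {"motion": [-0.95, 1.3, 0, 0.12, -0.95, 1.3, -0.6, 0.12, -0.95, 1.3, -1, 0.12, -0.95, 1.3, -1, 0.12, -0.95, 1.3, -1, 0.12]}}

```text
time_s: 13.7
position: [0.4481, 0.1113, 0.1426]
eef_rot: [-3.141, 0.0, 1.606]
contact_force: [0.5, -0.4, -0.7]
opening: 0.133
```

```bash
python3 -c "
from look import *
look('pics/b1.png',(.4485,.1116));st()"
```

```text
13.7 pos [0.4481 0.1113 0.1426] yaw 1.606 F [ 0.45 -0.44 -0.74] T [ 0.03  -0.012  0.006] j6 0.13
nose underside/ mid/ top px [[325.1, 387.1], [330.7, 330.1], [336.4, 271.8]] bolt50 [[317.9, 444.0]]
13.75 pos [0.4481 0.1114 0.1427] yaw 1.606 F [ 0.25 -0.25 -0.87] T [-0.007  0.009 -0.03 ] j6 0.13
```

View pics/b1.png

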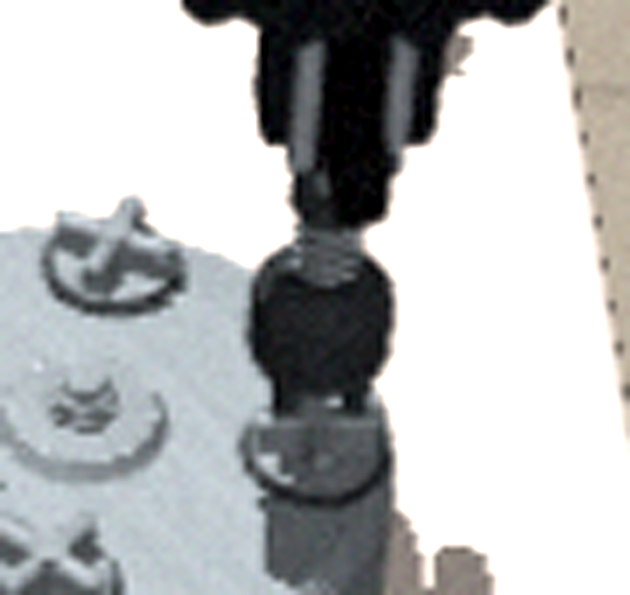

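```bash
python3 - <<'E'
from h import *
c=lambda x,y:np.array([(x+.5)/7-.5+338,(y+.5)/7-.5+280])
P=np.array([c(336,545),c(603,410),c(403,215),c(137,345)])
def pts(p):
    a=p[2]+np.pi/4+np.arange(4)*np.pi/2;x=p[0]+.055*np.cos(a);y=p[1]+.055*np.sin(a)
    return np.c_[x,y+p[3],np.full(4,.048)]
r=least_squares(lambda p:(proj("side",pts(p))-P).ravel(),[.503,.1035,.63,.017]);print(r.x,np.round(r.fun,2))
r=least_squares(lambda p:(proj("side",pts(np.r_[p,.017]))-P).ravel(),[.503,.1035,.63]);print(r.x,np.round(r.fun,2)); q=np.r_[r.x,0];print(pts(q))
E
```

```text
[ 0.5035511  -0.08881293  0.62851846  0.21021672] [-0.2   0.29  0.41 -0.23 -0.28  0.28  0.06 -0.37]
[0.5035511  0.10440379 0.62851846] [-0.2   0.29  0.41 -0.23 -0.28  0.28  0.06 -0.37]
[[0.51214413 0.15872837 0.048     ]
 [0.44922652 0.11299682 0.048     ]
 [0.49495806 0.05007921 0.048     ]
 [0.55787567 0.09581076 0.048     ]]
```

Call:
{"api": "carry_out", "payload": {"motion": [-0.07, 0.05, -0.4, 0, -0.07, 0.05, -0.9, 0, -0.07, 0.05, -1.4, 0, -0.07, 0.05, -2, 0, -0.07, 0.05, -2, 0]}}

```text
time_s: 14.38
position: [0.4472, 0.1123, 0.1227]
eef_rot: [3.141, -0.0, 1.608]
contact_force: [-0.5, -0.4, 3.3]
opening: 0.134
```

```bash
python3 st.py
```

```text
14.375 pos [0.4472 0.1123 0.1227] yaw 1.608 F [-0.47 -0.38  3.27] T [-0.042  0.116 -0.016] j6 0.14
```

```bash
python3 -c "
from look import *
look('pics/b2.png',(.4485,.1116));st()"
```

```text
14.375 pos [0.4472 0.1123 0.1227] yaw 1.608 F [-0.47 -0.38  3.27] T [-0.042  0.116 -0.016] j6 0.14
nose underside/ mid/ top px [[323.0, 451.9], [328.5, 396.2], [334.1, 339.3]] bolt50 [[317.9, 444.0]]
14.425 pos [0.4473 0.1123 0.123 ] yaw 1.608 F [-0.81 -0.39  2.56] T [-0.072  0.156  0.027] j6 0.14
```

View pics/b2.png

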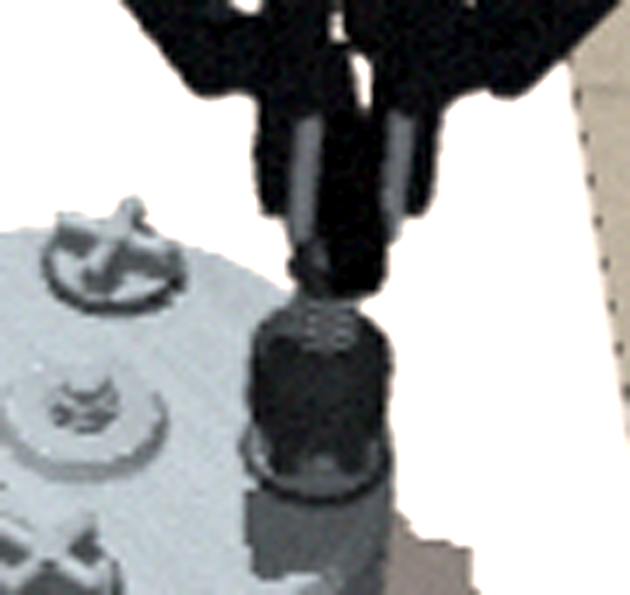

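Call:
{"api": "carry_out", "payload": {"motion": [0, 0, 0, -0.08, 0, 0, 0, -0.16, 0, 0, 0, -0.24, 0, 0, 0, -0.28, 0, 0, 0, -0.28]}}

```text
time_s: 15.05
position: [0.4476, 0.1123, 0.1234]
eef_rot: [3.14, -0.0, 1.328]
contact_force: [0.8, -1.3, 2.0]
opening: 0.135
```

```bash
python3 st.py
```

```text
15.05 pos [0.4476 0.1123 0.1234] yaw 1.328 F [ 0.78 -1.28  1.98] T [-0.072 -0.108  0.116] j6 0.41
```

Call:
{"api": "carry_out", "payload": {"motion": [0, 0, 0, -0.1, 0, 0, 0, -0.2, 0, 0, 0, -0.3, 0, 0, 0, -0.38, 0, 0, 0, -0.38]}}

```text
time_s: 15.68
position: [0.4478, 0.1121, 0.1233]
eef_rot: [3.14, -0.001, 0.949]
contact_force: [2.0, -1.0, 3.1]
opening: 0.136
```

```bash
python3 st.py
```

```text
15.675 pos [0.4478 0.1121 0.1233] yaw 0.949 F [ 2.05 -0.97  3.06] T [-0.247 -0.501  0.073] j6 0.79
```

Call:
{"api": "carry_out", "payload": {"motion": [0, 0, 0, 0.15, 0, 0, 1.5, 0.18, 0, 0, 3.5, 0.25, 3.5, -0.5, 3.5, 0.255, 8, -1.2, 3.5, 0.255]}}

```text
time_s: 16.3
position: [0.5279, 0.1006, 0.1592]
eef_rot: [3.141, -0.001, 1.203]
contact_force: [0.5, 0.3, -0.3]
opening: 0.135
```

Call:
{"api": "carry_out", "payload": {"motion": [2.92, -0.51, 0, 0, 2.92, -0.51, -1, 0, 2.92, -0.51, -1.5, 0, 2.92, -0.51, -1.5, 0, 2.92, -0.51, -1.5, 0]}}

```text
time_s: 16.92
position: [0.5559, 0.0954, 0.1433]
eef_rot: [3.141, -0.0, 1.203]
contact_force: [-0.1, -0.1, -1.5]
opening: 0.134
```

```bash
python3 -c "
from look import *
look('pics/d1.png',(.557,.095));st()"
```

```text
16.925 pos [0.5559 0.0954 0.1433] yaw 1.203 F [-0.1  -0.07 -1.52] T [-0.013 -0.025  0.053] j6 0.48
nose underside/ mid/ top px [[323.0, 388.4], [323.5, 331.8], [324.0, 274.0]] bolt50 [[318.1, 444.8]]
16.975 pos [0.5561 0.0954 0.1434] yaw 1.203 F [ 0.86  0.04 -1.48] T [-0.001 -0.025 -0.015] j6 0.48
```

View pics/d1.png

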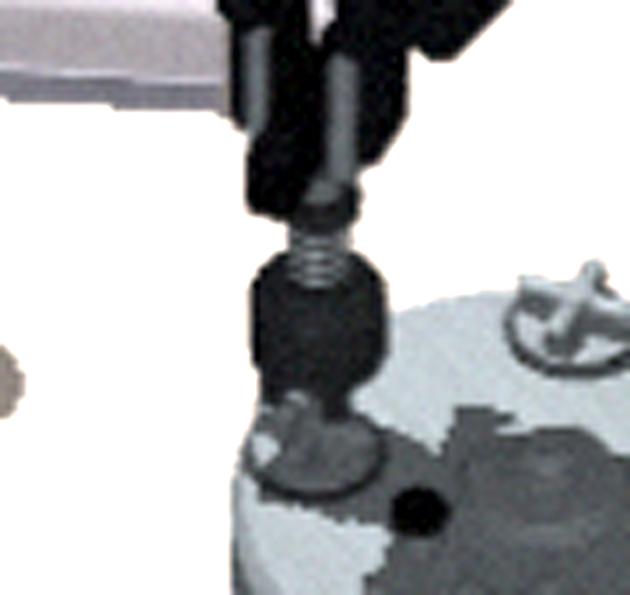

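Call:
{"api": "carry_out", "payload": {"motion": [0.05, 0, -0.4, 0, 0.05, 0, -0.9, 0, 0.05, 0, -1.4, 0, 0.05, 0, -2.05, 0, 0.05, 0, -2.05, 0]}}

```text
time_s: 17.6
position: [0.557, 0.0952, 0.1221]
eef_rot: [3.141, -0.0, 1.203]
contact_force: [-0.8, 0.6, 2.8]
opening: 0.137
```

```bash
python3 st.py
```

```text
17.6 pos [0.557  0.0952 0.1221] yaw 1.203 F [-0.79  0.62  2.78] T [0.017 0.074 0.007] j6 0.48
```

Call:
{"api": "carry_out", "payload": {"motion": [0, 0, 0, -0.08, 0, 0, 0, -0.16, 0, 0, 0, -0.24, 0, 0, 0, -0.28, 0, 0, 0, -0.28]}}

```text
time_s: 18.23
position: [0.5573, 0.095, 0.123]
eef_rot: [3.14, -0.001, 0.923]
contact_force: [-0.1, -0.2, 2.5]
opening: 0.142
```

```bash
python3 st.py
```

```text
18.225 pos [0.5573 0.095  0.123 ] yaw 0.923 F [-0.15 -0.19  2.52] T [-0.154 -0.052 -0.024] j6 0.76
```

Call:
{"api": "carry_out", "payload": {"motion": [0, 0, 0, -0.1, 0, 0, 0, -0.2, 0, 0, 0, -0.3, 0, 0, 0, -0.37, 0, 0, 0, -0.37]}}

```text
time_s: 18.85
position: [0.5575, 0.0947, 0.1228]
eef_rot: [3.14, -0.001, 0.554]
contact_force: [2.2, -2.5, 2.9]
opening: 0.136
```

```bash
python3 st.py
```

```text
18.85 pos [0.5575 0.0947 0.1228] yaw 0.554 F [ 2.24 -2.5   2.94] T [-0.539 -0.406  0.054] j6 1.13
```

Call:
{"api": "carry_out", "payload": {"motion": [0, 0, 0, 0.15, 0, 0, 1.5, 0.18, 0, 0, 3.5, 0.25, -1.8, 2.5, 3.5, 0.284, -3.6, 5, 3.5, 0.284]}}

```text
time_s: 19.48
position: [0.5204, 0.1458, 0.1579]
eef_rot: [-3.141, -0.0, 0.835]
contact_force: [-0.1, 1.4, -1.7]
opening: 0.137
```

Call:
{"api": "carry_out", "payload": {"motion": [-0.95, 1.33, 0, 0, -0.95, 1.33, 0, 0, -0.95, 1.33, 0, 0, -0.95, 1.33, 0, 0, -0.95, 1.33, 0, 0]}}

```text
time_s: 20.1
position: [0.5117, 0.1579, 0.157]
eef_rot: [-3.142, 0.0, 0.836]
contact_force: [0.8, -0.4, -2.2]
opening: 0.135
```

```bash
python3 - <<'E'
from st import *
st()
im=np.mean([viewer.get_image("side").astype(float) for _ in range(2)],0)
a=pic=im[280:370,338:442].astype(np.float32)
o=cv2.resize(a,None,fx=7,fy=6.6,interpolation=cv2.INTER_CUBIC);cv2.imwrite("pics/p1.png",np.clip(o*1.8-20,0,255).astype(np.uint8)); np.save("pics/p1.npy",im)
st()
E
```

```text
20.1 pos [0.5117 0.1579 0.157 ] yaw 0.836 F [ 0.83 -0.38 -2.17] T [0.015 0.024 0.026] j6 0.97
20.2 pos [0.5116 0.1581 0.1571] yaw 0.836 F [-0.16  0.72 -1.02] T [ 0.011 -0.011  0.03 ] j6 0.97
```

View pics/p1.png

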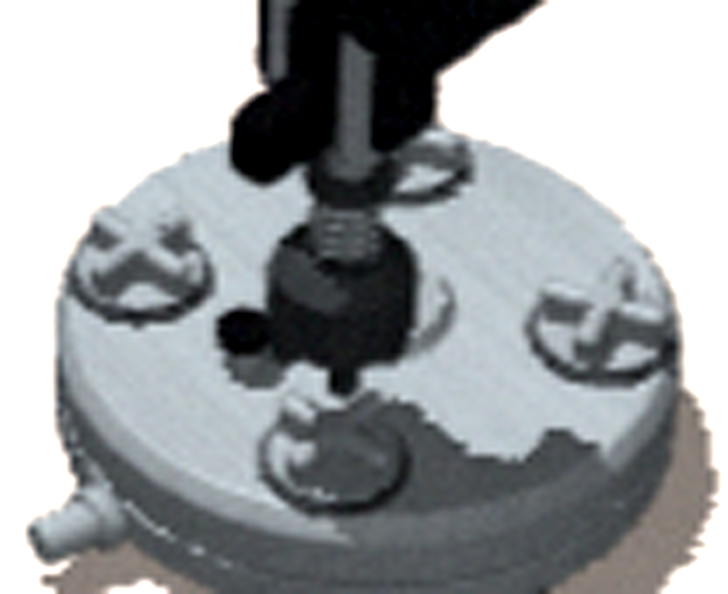

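```bash
python3 - <<'E'
from ov import *
im=np.load("pics/p1.npy")
A=np.radians([48.6,-23,-25.5,-45.7])
B=[(.5121,.1587),(.4492,.113),(.495,.0501),(.5579,.0958)]
T=[]
for i in (1,3,0):
  for draw in(0,1):
    c=proj("side",[*B[i],.055])[0];x,y=int(c[0])-13,int(c[1])-12
    f=14;o=cv2.resize(im[y:y+25,x:x+26].astype(np.float32),None,fx=f,fy=f,interpolation=cv2.INTER_CUBIC);o=np.clip((o-(15 if i==0 else 40))*(2.6 if i==0 else 1.9),0,255).astype(np.uint8)
    if draw:
      for da,col in((0,(0,0,255)),):
       for k in(0,1):
        q=(proj("side",bar(np.array(B[i]),A[i]+da+k*np.pi/2,.06))-[x,y]+.5)*f-.5
        cv2.polylines(o,[np.round(q*8).astype(np.int32)],False,col,1,cv2.LINE_AA,3)
    T.append(cv2.resize(o,(260,250)))
cv2.imwrite("pics/p1b.png",np.vstack([np.hstack(T[0::2]),np.hstack(T[1::2])]))
E
```

```text
(no output)
```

View pics/p1b.png

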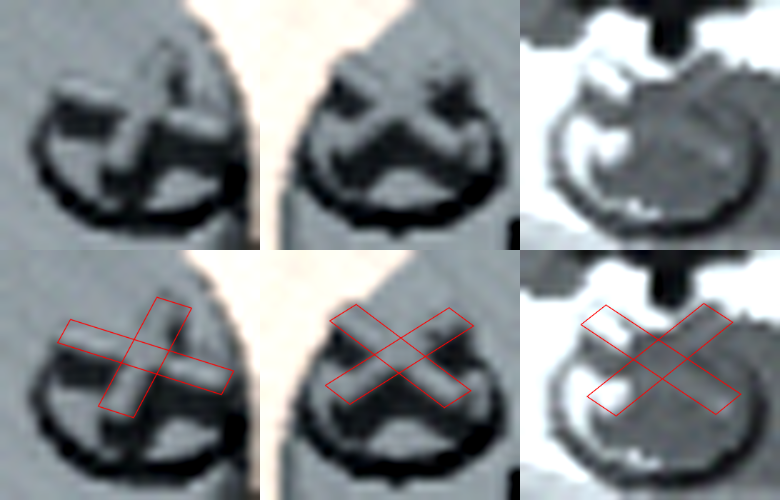

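Overlays of the expected bar angles (a 48.6°, b -23°, d -45.7°) match the picture, so pass 1 is good. Pass 2 starts on bolt a.

Call:
{"api": "carry_out", "payload": {"motion": [0, -0.05, -1, 0, 0, -0.05, -2, 0, 0, -0.05, -2.6, 0, 0, -0.05, -3.4, 0, 0, -0.05, -3.4, 0]}}

```text
time_s: 20.82
position: [0.5114, 0.158, 0.1231]
eef_rot: [3.141, -0.0, 0.837]
contact_force: [-0.4, -0.2, 1.9]
opening: 0.134
```

```bash
python3 st.py
```

```text
20.825 pos [0.5114 0.158  0.1231] yaw 0.837 F [-0.39 -0.16  1.93] T [0.067 0.052 0.022] j6 0.97
```

Call:
{"api": "carry_out", "payload": {"motion": [0, 0, 0, -0.1, 0, 0, 0, -0.2, 0, 0, 0, -0.3, 0, 0, 0, -0.4, 0, 0, 0, -0.4]}}

```text
time_s: 21.45
position: [0.5121, 0.1577, 0.1242]
eef_rot: [3.14, -0.002, 0.437]
contact_force: [1.6, -1.9, 1.9]
opening: 0.135
```

```bash
cat > tq.py <<'E'
from st import *
T=[]
for i in range(3):
    s=ctrl.state();T.append(s["ft_torque"][2]);F=s["contact_force"]
    if i<2: viewer.get_image("side")
print(round(s["time_s"],2),"yaw",round(s["eef_rot"][2],3),"Tz",np.round(T,3),"mean",round(np.mean(T),3),"F",np.round(F,1),"pos",np.round(s["position"],4),"j6",round(s["joint_positions"][5],2))
E
python3 tq.py
```

```text
21.55 yaw 0.439 Tz [0.003 0.04  0.008] mean 0.017 F [ 1.4 -1.7  2.3] pos [0.5119 0.1577 0.1239] j6 1.37
```

Call:
{"api": "carry_out", "payload": {"motion": [0, 0, 0, -0.05, 0, 0, 0, -0.1, 0, 0, 0, -0.1, 0, 0, 0, -0.1, 0, 0, 0, -0.1]}}

```text
time_s: 22.18
position: [0.5116, 0.1578, 0.1233]
eef_rot: [3.141, -0.0, 0.338]
contact_force: [1.9, -3.6, 2.4]
opening: 0.135
```

```bash
python3 tq.py
```

```text
22.27 yaw 0.337 Tz [0.056 0.097 0.077] mean 0.077 F [ 2.7 -2.1  1.4] pos [0.5116 0.1579 0.1233] j6 1.47
```

Call:
{"api": "carry_out", "payload": {"motion": [0, 0, 0, -0.05, 0, 0, 0, -0.1, 0, 0, 0, -0.1, 0, 0, 0, -0.1, 0, 0, 0, -0.1]}}

```text
time_s: 22.9
position: [0.5115, 0.1579, 0.1232]
eef_rot: [3.141, -0.0, 0.237]
contact_force: [3.4, -4.2, 1.9]
opening: 0.137
```

```bash
python3 tq.py
```

```text
23.0 yaw 0.237 Tz [0.087 0.041 0.115] mean 0.081 F [ 3.1 -4.5  2. ] pos [0.5114 0.1579 0.1232] j6 1.57
```

Call:
{"api": "carry_out", "payload": {"motion": [0, 0, 0, -0.04, 0, 0, 0, -0.08, 0, 0, 0, -0.08, 0, 0, 0, -0.08, 0, 0, 0, -0.08]}}

```text
time_s: 23.62
position: [0.5114, 0.1579, 0.1232]
eef_rot: [3.141, 0.0, 0.157]
contact_force: [2.4, -3.4, 2.7]
opening: 0.137
```

```bash
python3 tq.py
```

```text
23.73 yaw 0.157 Tz [0.078 0.115 0.052] mean 0.081 F [ 3.4 -3.   3.4] pos [0.5114 0.1579 0.1231] j6 1.65
```

Call:
{"api": "carry_out", "payload": {"motion": [0, 0, 0, -0.05, 0, 0, 0, -0.1, 0, 0, 0, -0.1, 0, 0, 0, -0.1, 0, 0, 0, -0.1]}}

```text
time_s: 24.35
position: [0.5114, 0.1578, 0.1231]
eef_rot: [3.141, 0.0, 0.057]
contact_force: [3.4, -4.1, 2.1]
opening: 0.135
```

```bash
python3 tq.py
```

```text
24.45 yaw 0.057 Tz [0.022 0.073 0.057] mean 0.051 F [ 2.  -3.7  1.6] pos [0.5113 0.1578 0.1231] j6 1.75
```

Call:
{"api": "carry_out", "payload": {"motion": [0, 0, 0, -0.05, 0, 0, 0, -0.1, 0, 0, 0, -0.1, 0, 0, 0, -0.1, 0, 0, 0, -0.1]}}

```text
time_s: 25.08
position: [0.5112, 0.1578, 0.1231]
eef_rot: [3.141, 0.001, -0.043]
contact_force: [3.1, -3.7, 3.0]
opening: 0.137
```

```bash
python3 tq.py
```

```text
25.18 yaw -0.043 Tz [0.042 0.087 0.069] mean 0.066 F [ 2.8 -5.   2.3] pos [0.5112 0.1578 0.1231] j6 1.85
```

Call:
{"api": "carry_out", "payload": {"motion": [0.02, -0.03, 0, -0.05, 0.05, -0.08, 0, -0.09, 0.05, -0.08, 0, -0.09, 0.05, -0.08, 0, -0.09, 0.05, -0.08, 0, -0.09]}}

```text
time_s: 25.8
position: [0.5117, 0.1573, 0.1231]
eef_rot: [-3.142, 0.0, -0.133]
contact_force: [1.1, -2.5, 2.0]
opening: 0.139
```

```bash
python3 tq.py
```

```text
25.9 yaw -0.133 Tz [0.14  0.056 0.067] mean 0.088 F [ 0.4 -2.8  2.1] pos [0.5118 0.1573 0.1231] j6 1.94
```

Call:
{"api": "carry_out", "payload": {"motion": [0, -0.03, 0, -0.05, 0, -0.05, 0, -0.09, 0, -0.05, 0, -0.09, 0, -0.05, 0, -0.09, 0, -0.05, 0, -0.09]}}

```text
time_s: 26.52
position: [0.5118, 0.1567, 0.1231]
eef_rot: [-3.142, 0.0, -0.223]
contact_force: [1.7, -2.8, 1.9]
opening: 0.134
```

```bash
python3 tq.py
```

```text
26.62 yaw -0.223 Tz [0.105 0.083 0.101] mean 0.096 F [ 1.2 -3.5  2.4] pos [0.5118 0.1567 0.1231] j6 2.03
```

Call:
{"api": "carry_out", "payload": {"motion": [0, 0, 0, -0.04, 0, 0, 0, -0.08, 0, 0, 0, -0.08, 0, 0, 0, -0.08, 0, 0, 0, -0.08]}}

```text
time_s: 27.25
position: [0.5118, 0.1566, 0.1231]
eef_rot: [3.141, 0.0, -0.303]
contact_force: [0.7, -4.5, 1.3]
opening: 0.13
```

```bash
python3 tq.py
```

```text
27.35 yaw -0.303 Tz [0.142 0.168 0.202] mean 0.17 F [ 0.5 -4.4  1.6] pos [0.5119 0.1566 0.1231] j6 2.11
```

The torque is rising, so the stop has been reached. One small further turn should bring it about 0.17 N m above drag.

Call:
{"api": "carry_out", "payload": {"motion": [0, 0, 0, -0.025, 0, 0, 0, -0.05, 0, 0, 0, -0.05, 0, 0, 0, -0.05, 0, 0, 0, -0.05]}}

```text
time_s: 27.98
position: [0.5118, 0.1566, 0.1231]
eef_rot: [3.141, 0.0, -0.353]
contact_force: [0.5, -5.3, 2.1]
opening: 0.136
```

```bash
python3 tq.py
```

```text
28.07 yaw -0.353 Tz [0.287 0.195 0.217] mean 0.233 F [ 0.4 -5.7  2.5] pos [0.5119 0.1566 0.1231] j6 2.16
```

Call:
{"api": "carry_out", "payload": {"motion": [0, 0, 0, -0.015, 0, 0, 0, -0.015, 0, 0, 0, 0.16, 0, 0, 0.3, 0.33, 0, 0, 2.5, 0.48]}}

```text
time_s: 28.7
position: [0.5103, 0.1578, 0.1456]
eef_rot: [-3.139, 0.005, 0.133]
contact_force: [0.2, -0.3, -0.7]
opening: 0.134
```

Call:
{"api": "carry_out", "payload": {"motion": [0, -0.5, 1, 0.18, -0.3, -3, 1, 0.36, -0.7, -6, 1, 0.54, -1.3, -9, 1, 0.72, -1.73, -10.86, 0.7, 0.9]}}

```text
time_s: 29.32
position: [0.4942, 0.0484, 0.1545]
eef_rot: [-3.139, -0.002, 1.033]
contact_force: [0.6, -0.6, -1.0]
opening: 0.134
```

```bash
python3 st.py
```

```text
29.325 pos [0.4942 0.0484 0.1545] yaw 1.033 F [ 0.55 -0.61 -1.04] T [-0.036 -0.021  0.008] j6 0.57
```

Call:
{"api": "carry_out", "payload": {"motion": [0, 0, 0, 0.09, 0, 0, -1.4, 0.09, 0, 0, -2.4, 0.09, 0, 0, -3.1, 0.09, 0, 0, -3.1, 0.09]}}

```text
time_s: 29.95
position: [0.4944, 0.0485, 0.1237]
eef_rot: [-3.141, -0.0, 1.117]
contact_force: [-1.1, 1.1, 1.6]
opening: 0.137
```

```bash
python3 st.py
```

```text
29.95 pos [0.4944 0.0485 0.1237] yaw 1.117 F [-1.09  1.15  1.58] T [ 0.227  0.221 -0.027] j6 0.48
```

Call:
{"api": "carry_out", "payload": {"motion": [0, 0, 0, -0.13, 0, 0, 0, -0.26, 0, 0, 0, -0.38, 0, 0, 0, -0.44, 0, 0, 0, -0.44]}}

```text
time_s: 30.58
position: [0.4949, 0.0481, 0.1246]
eef_rot: [3.141, -0.001, 0.677]
contact_force: [0.2, 0.3, -0.7]
opening: 0.134
```

```bash
python3 st.py
```

```text
30.575 pos [0.4949 0.0481 0.1246] yaw 0.677 F [ 0.16  0.27 -0.66] T [-0.071 -0.068  0.077] j6 0.92
```

Call:
{"api": "carry_out", "payload": {"motion": [0, 0, 0, -0.05, 0, 0, 0, -0.1, 0, 0, 0, -0.1, 0, 0, 0, -0.1, 0, 0, 0, -0.1]}}

```text
time_s: 31.2
position: [0.4949, 0.0481, 0.1246]
eef_rot: [3.141, -0.001, 0.578]
contact_force: [0.8, -0.8, 2.0]
opening: 0.135
```

```bash
python3 tq.py
```

```text
31.3 yaw 0.577 Tz [ 0.063  0.056 -0.005] mean 0.038 F [ 1.4 -0.8  1.8] pos [0.4948 0.0481 0.1245] j6 1.02
```

Call:
{"api": "carry_out", "payload": {"motion": [0, 0, -0.1, -0.06, 0, 0, -0.1, -0.12, 0, 0, -0.1, -0.12, 0, 0, -0.1, -0.12, 0, 0, -0.1, -0.12]}}

```text
time_s: 31.92
position: [0.4947, 0.048, 0.1233]
eef_rot: [3.141, -0.0, 0.457]
contact_force: [1.2, -1.9, 1.6]
opening: 0.137
```

```bash
python3 tq.py
```

```text
32.02 yaw 0.457 Tz [0.089 0.061 0.033] mean 0.061 F [ 0.5 -1.3  2.1] pos [0.4947 0.048  0.1232] j6 1.14
```

Call:
{"api": "carry_out", "payload": {"motion": [0, 0, 0, -0.05, 0, 0, 0, -0.1, 0, 0, 0, -0.1, 0, 0, 0, -0.1, 0, 0, 0, -0.1]}}

```text
time_s: 32.65
position: [0.4946, 0.048, 0.1232]
eef_rot: [3.141, -0.0, 0.357]
contact_force: [2.1, -2.4, 2.2]
opening: 0.134
```

```bash
python3 tq.py
```

```text
32.75 yaw 0.357 Tz [0.054 0.03  0.049] mean 0.044 F [ 1.2 -1.8  2.4] pos [0.4946 0.048  0.1232] j6 1.24
```

Call:
{"api": "carry_out", "payload": {"motion": [0, 0, 0, -0.05, 0, 0, 0, -0.1, 0, 0, 0, -0.1, 0, 0, 0, -0.1, 0, 0, 0, -0.1]}}

```text
time_s: 33.38
position: [0.4946, 0.048, 0.1232]
eef_rot: [3.141, 0.0, 0.257]
contact_force: [1.6, -3.1, 1.4]
opening: 0.134
```

```bash
python3 tq.py
```

```text
33.48 yaw 0.257 Tz [0.07  0.059 0.018] mean 0.049 F [ 1.9 -2.   3.1] pos [0.4946 0.048  0.1232] j6 1.34
```

Call:
{"api": "carry_out", "payload": {"motion": [0, 0, 0, -0.05, 0, 0, 0, -0.1, 0, 0, 0, -0.1, 0, 0, 0, -0.1, 0, 0, 0, -0.1]}}

```text
time_s: 34.1
position: [0.4946, 0.048, 0.1232]
eef_rot: [3.141, -0.0, 0.157]
contact_force: [2.2, -3.0, 1.8]
opening: 0.132
```

```bash
python3 tq.py
```

```text
34.2 yaw 0.157 Tz [0.24  0.147 0.144] mean 0.177 F [ 2.3 -4.1  2.7] pos [0.4946 0.048  0.1232] j6 1.44
```

Call:
{"api": "carry_out", "payload": {"motion": [0, 0, 0, -0.02, 0, 0, 0, -0.04, 0, 0, 0, -0.04, 0, 0, 0, -0.04, 0, 0, 0, -0.04]}}

```text
time_s: 34.83
position: [0.4946, 0.048, 0.1232]
eef_rot: [3.141, -0.0, 0.117]
contact_force: [3.1, -3.7, 2.2]
opening: 0.141
```

```bash
python3 tq.py
```

```text
34.92 yaw 0.117 Tz [0.208 0.213 0.215] mean 0.212 F [ 2.5 -3.8  2.3] pos [0.4946 0.048  0.1232] j6 1.48
```

Call:
{"api": "carry_out", "payload": {"motion": [0, 0, 0, -0.02, 0, 0, 0, -0.02, 0, 0, 0, 0.15, 0, 0, 0.3, 0.32, 0, 0, 2.5, 0.5]}}

```text
time_s: 35.55
position: [0.4925, 0.0491, 0.1454]
eef_rot: [-3.136, 0.005, 0.623]
contact_force: [0.4, -0.3, -1.2]
opening: 0.138
```

Call:
{"api": "carry_out", "payload": {"motion": [-0.7, 1, 0.8, 0.18, -2.6, 3.5, 0.8, 0.36, -4.59, 6.3, 0.8, 0.53, -4.59, 6.3, 0, 0.55, -4.59, 6.3, -0.5, 0.55]}}

```text
time_s: 36.17
position: [0.448, 0.1113, 0.1417]
eef_rot: [-3.139, 0.001, 1.166]
contact_force: [-0.4, -0.8, -1.6]
opening: 0.132
```

```bash
python3 st.py
```

```text
36.175 pos [0.448  0.1113 0.1417] yaw 1.166 F [-0.4  -0.78 -1.59] T [ 0.    -0.03  -0.005] j6 0.57
```

Call:
{"api": "carry_out", "payload": {"motion": [0, 0, -0.5, 0, 0, 0, -1.2, 0, 0, 0, -1.98, 0, 0, 0, -1.98, 0, 0, 0, -1.98, 0]}}

```text
time_s: 36.8
position: [0.4489, 0.111, 0.124]
eef_rot: [3.141, -0.0, 1.167]
contact_force: [-0.6, -1.3, 2.0]
opening: 0.137
```

```bash
python3 st.py
```

```text
36.8 pos [0.4489 0.111  0.124 ] yaw 1.167 F [-0.62 -1.33  2.  ] T [-0.113  0.087 -0.013] j6 0.57
```

Call:
{"api": "carry_out", "payload": {"motion": [0, 0, -0.05, -0.13, 0, 0, -0.05, -0.26, 0, 0, -0.05, -0.38, 0, 0, -0.05, -0.46, 0, 0, -0.05, -0.46]}}

```text
time_s: 37.42
position: [0.449, 0.1111, 0.1236]
eef_rot: [3.141, -0.001, 0.708]
contact_force: [0.8, -0.5, 2.2]
opening: 0.132
```

```bash
python3 st.py
```

```text
37.425 pos [0.449  0.1111 0.1236] yaw 0.708 F [ 0.79 -0.5   2.24] T [-0.055 -0.057  0.094] j6 1.03
```

Call:
{"api": "carry_out", "payload": {"motion": [0, 0, 0, -0.05, 0, 0, 0, -0.1, 0, 0, 0, -0.1, 0, 0, 0, -0.1, 0, 0, 0, -0.1]}}

```text
time_s: 38.05
position: [0.4489, 0.1111, 0.123]
eef_rot: [3.141, -0.001, 0.608]
contact_force: [0.9, -0.3, 1.5]
opening: 0.136
```

```bash
python3 tq.py
```

```text
38.15 yaw 0.607 Tz [0.024 0.102 0.052] mean 0.059 F [ 2.5 -0.8  1.7] pos [0.4489 0.1111 0.123 ] j6 1.13
```

Call:
{"api": "carry_out", "payload": {"motion": [0, 0, 0, -0.05, 0, 0, 0, -0.1, 0, 0, 0, -0.1, 0, 0, 0, -0.1, 0, 0, 0, -0.1]}}

```text
time_s: 38.78
position: [0.4488, 0.111, 0.1229]
eef_rot: [3.141, -0.0, 0.507]
contact_force: [3.2, -1.4, 2.5]
opening: 0.135
```

```bash
python3 tq.py
```

```text
38.88 yaw 0.507 Tz [0.227 0.217 0.24 ] mean 0.228 F [ 1.5 -0.1  2.2] pos [0.4488 0.111  0.1229] j6 1.23
```

Call:
{"api": "carry_out", "payload": {"motion": [0, 0, 0, -0.012, 0, 0, 0, -0.012, 0, 0, 0, 0.15, 0, 0, 0.3, 0.29, 0, 0, 3, 0.27]}}

```text
time_s: 39.5
position: [0.4464, 0.1112, 0.1499]
eef_rot: [-3.136, 0.006, 0.778]
contact_force: [-0.2, -0.6, -1.1]
opening: 0.137
```

Call:
{"api": "carry_out", "payload": {"motion": [2.5, -0.4, 0.2, 0, 7, -1.1, 0.2, 0, 10.88, -1.74, 0.2, 0, 10.88, -1.74, -0.5, 0, 10.88, -1.74, -1, 0]}}

```text
time_s: 40.12
position: [0.5561, 0.0939, 0.141]
eef_rot: [-3.139, 0.003, 0.777]
contact_force: [-0.6, 0.1, -1.9]
opening: 0.132
```

Call:
{"api": "carry_out", "payload": {"motion": [0, 0, -0.5, 0, 0, 0, -1.2, 0, 0, 0, -2, 0, 0, 0, -2, 0, 0, 0, -2, 0]}}

```text
time_s: 40.75
position: [0.5576, 0.0938, 0.1237]
eef_rot: [3.141, -0.001, 0.777]
contact_force: [-0.2, 1.1, 0.9]
opening: 0.135
```

```bash
python3 st.py
```

```text
40.75 pos [0.5576 0.0938 0.1237] yaw 0.777 F [-0.2   1.15  0.88] T [0.062 0.138 0.02 ] j6 0.9
```

Call:
{"api": "carry_out", "payload": {"motion": [0, 0, -0.07, -0.13, 0, 0, -0.07, -0.26, 0, 0, -0.07, -0.38, 0, 0, -0.07, -0.44, 0, 0, -0.07, -0.44]}}

```text
time_s: 41.38
position: [0.558, 0.0934, 0.123]
eef_rot: [3.141, -0.001, 0.337]
contact_force: [1.1, -1.9, 1.8]
opening: 0.136
```

```bash
python3 tq.py
```

```text
41.48 yaw 0.338 Tz [0.062 0.118 0.042] mean 0.074 F [ 0.9 -1.2  2.8] pos [0.5579 0.0934 0.1228] j6 1.34
```

Call:
{"api": "carry_out", "payload": {"motion": [0, 0, 0, -0.05, 0, 0, 0, -0.1, 0, 0, 0, -0.1, 0, 0, 0, -0.1, 0, 0, 0, -0.1]}}

```text
time_s: 42.1
position: [0.5576, 0.0935, 0.1223]
eef_rot: [3.141, -0.0, 0.237]
contact_force: [0.7, -1.7, 2.1]
opening: 0.132
```

```bash
python3 tq.py
```

```text
42.2 yaw 0.237 Tz [0.004 0.057 0.123] mean 0.062 F [ 0.3 -2.   2.6] pos [0.5576 0.0936 0.1222] j6 1.44
```

Call:
{"api": "carry_out", "payload": {"motion": [0, 0, 0, -0.05, 0, 0, 0, -0.1, 0, 0, 0, -0.1, 0, 0, 0, -0.1, 0, 0, 0, -0.1]}}

```text
time_s: 42.82
position: [0.5575, 0.0936, 0.1222]
eef_rot: [3.141, -0.0, 0.137]
contact_force: [1.8, -2.6, 2.4]
opening: 0.136
```

```bash
python3 tq.py
```

```text
42.92 yaw 0.137 Tz [0.087 0.112 0.058] mean 0.086 F [ 2.2 -2.5  1.4] pos [0.5575 0.0936 0.1222] j6 1.54
```

Call:
{"api": "carry_out", "payload": {"motion": [0, 0, 0, -0.05, 0, 0, 0, -0.09, 0, 0, 0, -0.09, 0, 0, 0, -0.09, 0, 0, 0, -0.09]}}

```text
time_s: 43.55
position: [0.5575, 0.0936, 0.1222]
eef_rot: [3.141, -0.0, 0.047]
contact_force: [1.4, -3.7, 2.7]
opening: 0.133
```

```bash
python3 tq.py
```

```text
43.65 yaw 0.047 Tz [0.037 0.086 0.086] mean 0.07 F [ 2.3 -2.7  2. ] pos [0.5575 0.0936 0.1222] j6 1.63
```

Call:
{"api": "carry_out", "payload": {"motion": [0, 0, 0, -0.05, 0, 0, 0, -0.1, 0, 0, 0, -0.1, 0, 0, 0, -0.1, 0, 0, 0, -0.1]}}

```text
time_s: 44.28
position: [0.5575, 0.0936, 0.1222]
eef_rot: [3.141, -0.0, -0.053]
contact_force: [2.2, -3.6, 2.2]
opening: 0.135
```

```bash
python3 tq.py
```

```text
44.38 yaw -0.053 Tz [0.195 0.221 0.222] mean 0.212 F [ 1.7 -3.2  2.4] pos [0.5575 0.0936 0.1222] j6 1.73
```

Call:
{"api": "carry_out", "payload": {"motion": [0, 0, 0, -0.01, 0, 0, 0, -0.022, 0, 0, 0, -0.022, 0, 0, 0, -0.022, 0, 0, 0, -0.022]}}

```text
time_s: 45.0
position: [0.5575, 0.0936, 0.1222]
eef_rot: [3.142, -0.0, -0.075]
contact_force: [1.4, -4.3, 3.3]
opening: 0.139
```

```bash
python3 tq.py
```

```text
45.1 yaw -0.075 Tz [0.159 0.225 0.197] mean 0.193 F [ 1.8 -4.7  2.9] pos [0.5575 0.0936 0.1222] j6 1.75
```

Call:
{"api": "carry_out", "payload": {"motion": [0, 0, 0, -0.02, 0, 0, 0, -0.02, 0, 0, 0, -0.02, 0, 0, 0, -0.02, 0, 0, 0, -0.02]}}

```text
time_s: 45.72
position: [0.5575, 0.0936, 0.1222]
eef_rot: [3.141, -0.0, -0.096]
contact_force: [2.2, -4.6, 2.2]
opening: 0.138
```

```bash
python3 tq.py
```

```text
45.83 yaw -0.096 Tz [0.276 0.216 0.283] mean 0.258 F [ 2.6 -4.6  2.1] pos [0.5575 0.0936 0.1222] j6 1.77
```

All four bolts are tight. I'm taking the key back to the stand.

Call:
{"api": "carry_out", "payload": {"motion": [0, 0, 0, 0.17, 0, 0, 0.3, 0.33, 0, 0, 2, 0.38, 0, 0, 4.5, 0.434, -1.5, -3.5, 4.5, 0.434]}}

```text
time_s: 46.45
position: [0.5427, 0.0613, 0.1682]
eef_rot: [-3.138, -0.002, 0.343]
contact_force: [-0.2, -0.7, -1.1]
opening: 0.136
```

Call:
{"api": "carry_out", "payload": {"motion": [-2.2, -5.3, 0, 0, -4.4, -10.6, 0, 0, -6.6, -16, 0, 0, -8.4, -20.5, 0, 0, -9.5, -22.9, 0, 0]}}

```text
time_s: 47.08
position: [0.4462, -0.1707, 0.1659]
eef_rot: [-3.138, 0.0, 0.337]
contact_force: [0.3, 0.0, -2.5]
opening: 0.135
```

```bash
python3 st.py
```

```text
47.075 pos [ 0.4462 -0.1707  0.1659] yaw 0.337 F [ 0.28  0.04 -2.5 ] T [-0.015  0.031 -0.057] j6 0.8
```

Call:
{"api": "carry_out", "payload": {"motion": [0, 0, -0.5, 0, 0, 0, -1, 0, 0, 0, -1.5, 0, 0, 0, -1.5, 0, 0, 0, -1.5, 0]}}

```text
time_s: 47.7
position: [0.4477, -0.1698, 0.1522]
eef_rot: [-3.141, -0.0, 0.34]
contact_force: [-0.4, 0.1, -0.9]
opening: 0.133
```

```bash
python3 - <<'E'
from st import *
s=st();p=s["position"];a=viewer.get_image("side")
x,y,w,h,f=370,120,80,140,5
o=cv2.resize(a[y:y+h,x:x+w],None,fx=f,fy=f,interpolation=cv2.INTER_CUBIC);cv2.imwrite("pics/r1.png",np.clip(o.astype(float)*1.6,0,255).astype(np.uint8)[200:])
F=lambda X:np.round(((proj("side",X)-[x,y])+.5)*f-.5,1)-[0,200]
print(F(p+[[0,0,-.0745],[0,0,-.0565],[0,0,-.0385]]), F([p[0],p[1],.044]),"per 10mm",F(p+[.01,0,-.1])-F(p+[0,0,-.1]),F(p+[0,.01,-.1])-F(p+[0,0,-.1]))
E
```

```text
47.7 pos [ 0.4477 -0.1698  0.1522] yaw 0.34 F [-0.45  0.14 -0.89] T [0.005 0.02  0.036] j6 0.8
[[236.5 292.4]
 [239.4 254.4]
 [242.3 215.7]] [[231.2 361.8]] per 10mm [[-25.1  -0.4]] [[ 1.3 14.6]]
```

View pics/r1.png

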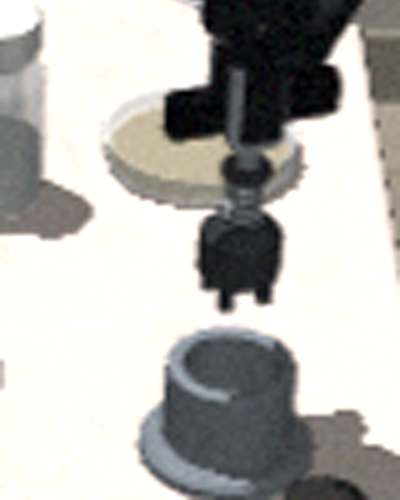

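Call:
{"api": "carry_out", "payload": {"motion": [0, 0.1, -1, 0, 0, 0.1, -2, 0, 0, 0.1, -3, 0, 0, 0.1, -4.2, 0, 0, 0.1, -4.2, 0]}}

```text
time_s: 48.38
position: [0.4467, -0.169, 0.1085]
eef_rot: [-3.14, 0.002, 0.339]
contact_force: [0.0, 0.2, -1.3]
opening: 0.134
```

```bash
python3 st.py
```

```text
48.375 pos [ 0.4467 -0.169   0.1085] yaw 0.339 F [ 0.03  0.19 -1.32] T [-0.035 -0.028  0.047] j6 0.8
```

No contact inside the cup. I'm lowering to the floor.

Call:
{"api": "carry_out", "payload": {"motion": [0, 0, -0.8, 0, 0, 0, -1.6, 0, 0, 0, -2.3, 0, 0, 0, -2.6, 0, 0, 0, -2.6, 0]}}

```text
time_s: 49.0
position: [0.4474, -0.1693, 0.0839]
eef_rot: [-3.141, 0.0, 0.339]
contact_force: [-0.7, -0.1, -1.1]
opening: 0.135
```

```bash
python3 st.py
```

```text
49.0 pos [ 0.4474 -0.1693  0.0839] yaw 0.339 F [-0.69 -0.13 -1.1 ] T [0.003 0.037 0.015] j6 0.8
```

Call:
{"api": "carry_out", "payload": {"motion": [0, 0, -0.1, 0, 0, 0, -0.15, 0, 0, 0, -0.15, 0, 0, 0, -0.15, 0, 0, 0, -0.15, 0]}}

```text
time_s: 49.62
position: [0.4476, -0.1694, 0.0828]
eef_rot: [3.141, -0.0, 0.339]
contact_force: [0.2, 0.1, -1.6]
opening: 0.138
```

```bash
python3 st.py
```

```text
49.625 pos [ 0.4476 -0.1694  0.0828] yaw 0.339 F [ 0.22  0.13 -1.63] T [-0.013  0.001 -0.005] j6 0.8
```

Call:
{"api": "carry_out", "payload": {"motion": [0, 0, -0.1, 0, 0, 0, -0.1, 0, 0, 0, -0.1, 0, 0, 0, -0.1, 0, 0, 0, -0.1, 0]}}

```text
time_s: 50.25
position: [0.4477, -0.1695, 0.0818]
eef_rot: [3.141, -0.0, 0.339]
contact_force: [0.8, -1.5, 1.9]
opening: 0.132
```

```bash
python3 st.py
```

```text
50.25 pos [ 0.4477 -0.1695  0.0818] yaw 0.339 F [ 0.77 -1.47  1.93] T [-0.112 -0.087  0.016] j6 0.8
```

The floor is felt at +1.9 N. I'm easing off slightly and letting go.

Call:
{"api": "carry_out", "payload": {"motion": [0, 0, 0.07, 0, 0, 0, 0.07, 0, 0, 0, 0.07, 0, 0, 0, 0.07, 0, 0, 0, 0.07, 0]}}

```text
time_s: 50.88
position: [0.4475, -0.1693, 0.0824]
eef_rot: [3.142, -0.0, 0.339]
contact_force: [-0.2, -0.8, 2.0]
opening: 0.139
```

Call:
{"api": "carry_out", "payload": {"motion": [0, 0, 0, 0, 0, 0, 0, 0, 0, 0, 0, 0, 0, 0, 0, 0, 0, 0, 0, 0], "jaw": 1}}

```text
time_s: 51.5
position: [0.4475, -0.1693, 0.0823]
eef_rot: [-3.141, 0.0, 0.339]
contact_force: [-0.4, -0.7, -0.8]
opening: 1.003
```

```bash
python3 -c "
from st import *
s=st();print(s['opening']);a=viewer.get_image('side')
cv2.imwrite('pics/r2.png',cv2.resize(a[150:270,360:460],None,fx=5,fy=5,interpolation=cv2.INTER_CUBIC))"
```

```text
51.5 pos [ 0.4475 -0.1693  0.0823] yaw 0.339 F [-0.42 -0.7  -0.76] T [-0.011 -0.056 -0.021] j6 0.8
1.00270746028411
```

View pics/r2.png

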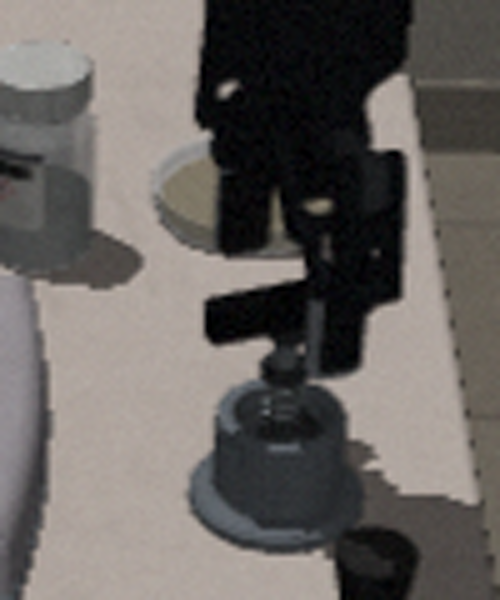

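The key stands upright and is released. I'm raising the hand straight up and away.

Call:
{"api": "carry_out", "payload": {"motion": [0, 0, 1, 0, 0, 0, 3, 0, 0, 0, 6, 0, 0, 0, 10, 0, 0, 0, 14, 0]}}

```text
time_s: 52.18
position: [0.4475, -0.1693, 0.2254]
eef_rot: [3.14, -0.001, 0.339]
contact_force: [1.4, -0.1, -0.8]
opening: 0.998
```

Call:
{"api": "carry_out", "payload": {"motion": [-2, -4, 0, 0, -5, -9, 0, 0, -8, -14, 0, 0, -10, -18, 0, 0, -10, -18, 0, 0]}}

```text
time_s: 52.8
position: [0.346, -0.3516, 0.2238]
eef_rot: [3.14, 0.0, 0.334]
contact_force: [-0.6, 0.6, 0.2]
opening: 0.998
```

```bash
python3 -c "
from st import *
st();a=viewer.get_image('side')
cv2.imwrite('pics/e1.png',cv2.resize(a[180:380,330:460],None,fx=4.5,fy=3,interpolation=cv2.INTER_CUBIC))
b=viewer.get_image('top');cv2.imwrite('pics/e2.png',cv2.resize(b[250:370,180:390],None,fx=3.8,fy=3.8,interpolation=cv2.INTER_CUBIC))
st()"
```

```text
52.8 pos [ 0.346  -0.3516  0.2238] yaw 0.334 F [-0.58  0.64  0.21] T [-0.016 -0.003 -0.037] j6 0.37
52.9 pos [ 0.3475 -0.3494  0.2236] yaw 0.338 F [0.37 0.38 0.42] T [ 0.061  0.009 -0.031] j6 0.38
```

View pics/e1.png

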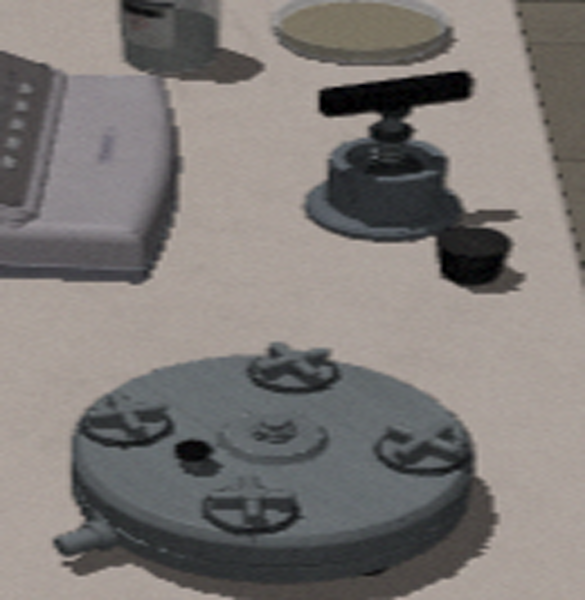

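View pics/e2.png

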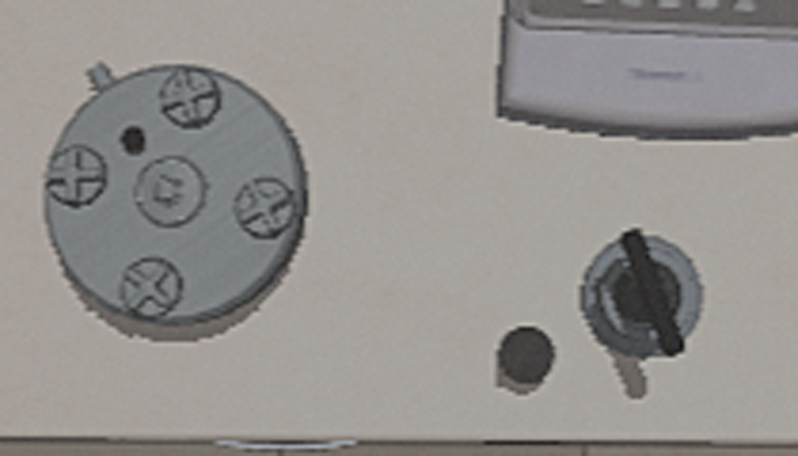

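```bash
python3 -c "
from plant import ctrl
print(ctrl.hand_in())"
```

```text
the job is handed in; nothing more can be done
None
```

I tightened all four bolts in two passes, each in the order a, c, b, d, then stood the key back in its grey stand and handed the job in at 52.9 s. The hand-in gave no verdict.

- **First pass:** each bolt was turned about 25° (0.43 rad). Model overlays on the side picture matched the expected bar angles for a, b and d. I saw c had turned, but did not overlay it.
- **Second pass:** each bolt was turned until the torque rose against its stop. Turning drag read about 0.05–0.09 N m. The last averaged readings were a 0.23, c 0.21, b 0.23 and d 0.26 N m. On a, c and b I then added a final 0.012–0.02 rad that I did not measure, which should leave them at roughly 0.24–0.25 N m. I saw no sign of forcing.
- **Final pictures:** the key stands upright in its stand and the stopper has not moved. The bolt heads look to be at the angles expected from the key's end positions. The gripper is clear of everything.

**Checks that disagreed:**
- **Camera views:** the two cameras differed by 2–4 mm on the holder's position, so I relied on the side view and the feel of the contact.
- **Torque noise:** single torque readings scatter by about 0.03 N m. On d, one average read 0.19 N m right after one of 0.21, so I turned it 0.02 rad more.
- **Thinnest margin:** b is the least certain, at about 0.16 N m above drag against the 0.15 N m that means tight.

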